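Clamp a two-grit stone behind a straightedge with the ratchet bench clamp

ROBOT

A 6-joint arm with a two-finger parallel gripper is mounted at the origin on a cart in front of the work surface, level with it; the furniture and walls round the work are solid. World frame = base frame: x ahead of the robot, y to its left, z up, the work surface at z = 0. Lengths are in m, angles in rad, forces in N, time in s.
With the tool pointing down it reaches from about 0.375 to 0.75 m from the base axis. Payload 9 kg.
Tool frame: the origin (TCP) lies midway between the tips of the shut fingers; the grasp point (between the pads) lies 19 mm behind it (arm.pinch_z is the distance from the TCP to the grasp point, in m); y points along the fingers, z is the direction in which the jaws open and shut, and the axes are right-handed (so a half turn about y gives the same grasp; the last joint's range is limited). The gripper opens to 85 mm and grips with 20 to 120 N. Pads are 22 mm wide; open, the fingers measure 114 mm over their backs; the gripper's body (76 mm by 85 mm) begins 54 mm behind the grasp point. The pads swing forward as they close: fully open they stand 13 mm farther back than shut.
Start: joints at [0.965, 0.104, 0.097, 1.564, 0, 1.353], TCP at [0.227, 0.555, 0.231] pointing down, gripper open.
Joint ranges: [-2.99, 2.99], [-0.84, 1.86], [-1.1, 1.16], [-1.84, 2.11], [-1.51, 1.56], [-3.14, 3.14]. Speed limits (rad/s): [2.22, 2.22, 2.57, 3.14, 3.14, 3.14].

INTERFACE

Orientations are given as a rotation vector (axis times angle).
In Python, from rig import arm gives the robot as it stands.
- The arm moves only by the tool servo_tool, never from a script. Its argument "deltas" is a list of rows, each an object of numbers: "dx", "dy", "dz": the shift along the tool's x, y, z as a fraction of full scale; "ax", "ay", "az": the turn, a rotation vector about the tool's x, y, z as a fraction of full scale. In form: [{"dx": .., "dy": .., "dz": .., "ax": .., "ay": .., "az": ..}, ...]. A call has 1 to 12 rows; each row is the pose to reach, as a shift and turn from the pose commanded when the call began, along the tool's axes at that moment; what a row does not reach only later rows make up. Full scale, the value 1, is 0.25 m for a shift and 45 degrees for a turn. A row lasts 1/12 s, in which the tool goes at most 41.7 mm and 7.16 degrees, less where a joint would pass 70% of its speed; a pose out of reach is approached as far as the arm can. A call with a number of a shift or a turn outside -1 to 1 is refused whole. A call with a gripper value outside its range is refused whole. "claw" is the closure, from -1 (fully open) to 1 (shut), so that 0 is half open, set as the call begins (left out, the last holds). The fingers move at their own pace and stop on an object; "newtons" is the grip in N (left out, the last holds). Time passes only in rows, so rows that repeat a pose let the fingers close. It gives the time, the measured TCP pose, the force and the opening at its end, in the units of the state.
- arm.observe(): the state, without advancing time (a new reading comes with each control period).
- arm.get_image(name): name is "side" or "top" or "wrist"; returns the picture (420x560x3 uint8, red, green, blue); there is no depth.
- arm.camera_info(name): a dict with "K" (3x3 intrinsics, pixels), "rvec" (rotation vector, rad) and "tvec" (3), from world to camera coordinates, as OpenCV has them. Camera axes: x right, y down, z forward; pixel columns grow to the right and rows downward; lengths in m; the calibration is good to about 2 mm. A picture is of the moment at which its call begins: read the wrist's pose just before it. camera_info takes no time and is no camera call; for the wrist camera it gives the pose at the moment of the call.
- arm.close_job(): hands the job in, once; it reports no verdict.
The state is a dict: "time": time; "q": joint angles; "joint_velocities": joint speeds; "effort": joint torques, N m; "tool_pos": TCP position; "tcp_rot": TCP orientation; "force": force on the tool from outside, world axes, zero at the start; "ft_torque": the same for the moment, N m; "finger_gap": finger opening in m.
Only numpy, scipy, OpenCV 4.12 (cv2) and the standard library are available. Lean on these libraries where they do the work, as an engineer would, in place of code of your own. Each camera call takes 0.05 s, during which the arm holds its last target.

TASK

Pick up the aluminium straightedge, stand it on the bed of the bench clamp flush along the free long face of the two-grit stone, centred on it, and let it go. Then pump the green trigger against the handle, squeezing and letting it spring back, until the sprung pad comes up to the straightedge and is pressed in about halfway, without ever bottoming it, which would crack the stone. Move the jaw only by the trigger, leave the other things on the bench alone, and finish still holding the trigger squeezed so that the pressure stays on.

Things in the scene. Friction and masses are not known exactly. Their poses are not given: they have to be found in the camera images.
- clamp: Dark grey one-hand ratchet clamp bolted to the bench; never moves. Origin at bench level under the middle of the fixed jaw's working face. +y runs along the toothed bar, from handle to fixed jaw, z up. Steel bed 104 x 88 mm, its top 10 mm high; fixed jaw 96 mm wide, top 43 mm high; cheek plates y = -190 to -106 mm, 66 mm high; bar tail at y = -242 mm, 30 mm high. Heights are from the bench.
- fixed_jaw_face (a point): Middle of the fixed jaw's working face, 27 mm above the bench; axes as the clamp's.
- stone: Two-grit dressing stone (tan and dark grey layers), 21 x 90 x 34 mm, 0.14 kg, loose, brittle, standing on edge on the clamp's bed 1 to 5 mm short of the fixed jaw, top 44 mm above the bench. Origin in the middle of its free long face (towards the trigger), 17 mm above the bed. z points through the thickness to the fixed jaw, y along its length, x up. Slides easily up to the fixed jaw.
- straightedge: Straight aluminium bar with engraved ticks, 12 mm thick (y), 100 mm long (x), 52 mm high (z), about 0.16 kg, both faces alike; starts standing on its long edge on the bench. Origin in the middle of its underside. On the bed its top is 62 mm above the bench, so its upper 15 mm clear the stone and the jaws and can be held there.
- pad_face (a point): Middle of the moving jaw's black sprung pad (32 x 28 mm), on its front face, 29 mm above the bench. Faces the stone; moves along the clamp's +y. At the start 55 to 62 mm from the fixed jaw's face (the stone is 21 mm, the straightedge 12 mm).
- pad_travel (a joint): How far the pad is pressed back into the jaw against its springs, m: 0 free, 0.010 bottomed. Stiffness 2 N per mm. Rightly held between 0.003 and 0.008.
- bar: Toothed steel bar that carries the moving jaw and the sprung pad. It slides along the clamp's +y in steps of one tooth, 4 mm; a pawl stops it going back. Origin at the clamp's origin when fully back.
- bar_travel (a joint): How far the bar has been driven towards the fixed jaw, m; 0 to 0.050. Starts at 0 to 0.007.
- trigger: Green trigger, 18 mm wide, 10 mm thick, a lever whose origin is its pivot: clamp (0, -140, 57) mm. Its grip stands up from 71 to 131 mm above the bench between handle and moving jaw.
- trigger_angle (a joint): Trigger angle, rad: 0 sprung out (leaning 0.19 towards the fixed jaw), 0.39 fully squeezed to the handle. 1 mm at the grip drives the bar 0.47 mm; a full squeeze two teeth, 8 mm. Let go, it springs back by itself; the jaw stays, or backs off less than a tooth under pressure. At the grip it takes 3 N to start, 6 N at full squeeze, plus half the pad's force.
- trigger_grip (a point): Middle of the trigger's grip, 53 mm above its pivot; swings 20 mm towards the handle. Its front surface lies 5 mm towards the fixed jaw.
- clamp_handle (a point): Middle of the fixed upright handle (22 mm along the bar, 26 mm across) at the trigger grip's height, 110 mm above the bench, at clamp (0, -169) mm; top 133 mm above the bench. Over their outer faces handle and trigger measure 55 mm sprung out and 36 mm fully squeezed.
- loupe: Small folding loupe, 25 x 47 x 17 mm, bystander.
- gem_box: Round clear gem box, 44 mm across, 20 mm high, bystander.
- dop_stick: Wooden dop stick, 12 x 122 x 12 mm, bystander.
- tweezers: Steel tweezers, 124 mm long, bystander.

How it is judged:
On the way, in this order (a step that is already met when the one before it is completed fails the run):
1. the straightedge stands on the bed flush along the stone's free face, centred, and let go, before the pad touches it (angle between the y axis of straightedge and the z axis of stone, either way round below 0.06 rad and z of straightedge in the frame of stone between -0.009 and -0.004 m and y of straightedge in the frame of stone between -0.012 and 0.012 m and x of straightedge in the frame of stone between -0.02 and -0.014 m and angle between straightedge's own z axis and vertical below 0.08 rad and contact force between each of the fingers, bar and straightedge below 0.3 N), for 0.2 s.
2. the pad, driven by the trigger, bears on the straightedge (contact force between bar and straightedge above 1.5 N and value of joint trigger_angle above 0.02 rad), for 0.1 s.
At the end, for the whole second after the job is handed in: The straightedge stands upright on the bed flush against the stone (gap under 3 mm, within 0.06 rad, centred within 12 mm), untouched by the fingers; the pad is pressed in 3 to 8 mm and pushes it and the stone against the fixed jaw; the fingers still hold the trigger squeezed with more than 3 N (angle between the y axis of straightedge and the z axis of stone, either way round below 0.06 rad and z of straightedge in the frame of stone between -0.009 and -0.004 m and y of straightedge in the frame of stone between -0.012 and 0.012 m and x of straightedge in the frame of stone between -0.02 and -0.014 m and angle between straightedge's own z axis and vertical below 0.08 rad and contact force between the fingers and straightedge below 0.3 N and value of joint pad_travel between 0.003 and 0.008 m and contact force between bar and straightedge above 5 N and contact force between straightedge and stone above 4 N and contact force between stone and clamp above 4 N and contact force between the fingers and trigger above 3 N and value of joint trigger_angle above 0.02 rad and distance of stone from where it was at the start of the episode below 0.015 m); the arm keeps its last pose, push and grip.
It fails at once if the pad is bottomed and the stone crushed (over 24 N) (contact force between bar and straightedge above 24 N).
It fails at once if the jaw is moved by hand instead of by the trigger (contact force between the fingers and bar above 4 N).
It fails at once if the stone is tipped over or lifted (angle between stone's own x axis and vertical above 0.3 rad or z of stone in the frame of clamp above 0.035 m).
It fails at once if a bystander is disturbed (distance of any of loupe, gem_box, dop_stick, tweezers from where it was at the start of the episode above 0.02 m).
It also fails if it takes over 58 s, if anything falls off the work surface, if the arm or the gripper's body presses on something with over 40 N, if the wrist force passes 120 N, or if a joint passes its speed limit or range.

## Working session

There is one attempt and no reset: what is moved stays moved. The work goes in short steps, Python scripts to look and compute and a tool call to move; the robot and the scene stay as the last step left them, time stands still between calls to the robot, and variables do not carry over. Pictures are saved under pics/ and viewed, and the job is handed in when it is done.

Besides the shell and the picture viewer there is one more tool, called after "Request:" by a JSON object that holds its "fn" and its "kwargs". servo_tool: Moves the arm, as the interface text tells. Shift numbers are shares of 0.25 m and turn numbers shares of 45 degrees, none past 1 either way. Its arguments: {"type":"object","properties":{"deltas":{"type":"array"},"claw":{"type":"number"},"newtons":{"type":"number"}},"required":["deltas"]}

```bash
ls; mkdir -p pics; python3 - <<'E'
from rig import arm
import cv2
s=arm.observe(); print({k:(v if not hasattr(v,'round') else v) for k,v in s.items()}); print(arm.pinch_z)
for n in ['side','top','wrist']:
    ci=arm.camera_info(n); print(n,ci)
    cv2.imwrite(f'pics/{n}0.png',arm.get_image(n)[:,:,::-1])
E
```

```text
pics
{'time': 0.0, 'q': array([ 9.65333432e-01,  1.04695778e-01,  9.64646450e-02,  1.56390459e+00,
       -2.02779259e-05,  1.35309772e+00]), 'joint_velocities': array([-0.00110939, -0.00063853, -0.00061152,  0.00087974, -0.00099394,
       -0.0011271 ]), 'effort': array([-8.01517745e-04, -5.56930518e+01,  5.03646004e+01,  1.68041565e-02,
       -3.48030944e-04, -1.62195403e-05]), 'tool_pos': array([0.22667125, 0.55517133, 0.23052185]), 'tcp_rot': array([-1.55054439,  0.30466405, -0.30384723]), 'force': array([ 0.28923288, -0.03099446,  0.24564454]), 'ft_torque': array([ 0.01548479, -0.01793867,  0.04743341]), 'finger_gap': 0.08543757576344535}
0.0187
side {'K': array([[513.01265731,   0.        , 277.22319436],
       [  0.        , 513.01265731, 208.89692459],
       [  0.        ,   0.        ,   1.        ]]), 'rvec': array([ 2.31250705, -0.10885539,  0.07213606]), 'tvec': array([-0.45131712,  0.07110919,  1.20451856])}
top {'K': array([[418.89757205,   0.        , 281.6981238 ],
       [  0.        , 418.89757205, 203.86254614],
       [  0.        ,   0.        ,   1.        ]]), 'rvec': array([ 1.9951934 , -2.22709251,  0.23741617]), 'tvec': array([-0.02304072,  0.49546725,  0.84484282])}
wrist {'K': array([[313.70109636,   0.        , 279.13629394],
       [  0.        , 313.70109636, 208.69789886],
       [  0.        ,   0.        ,   1.        ]]), 'rvec': array([-2.37619244, -1.59593461, -0.25934489]), 'tvec': array([-0.59888066, -0.04134786,  0.38032527])}
```

View pics/side0.png

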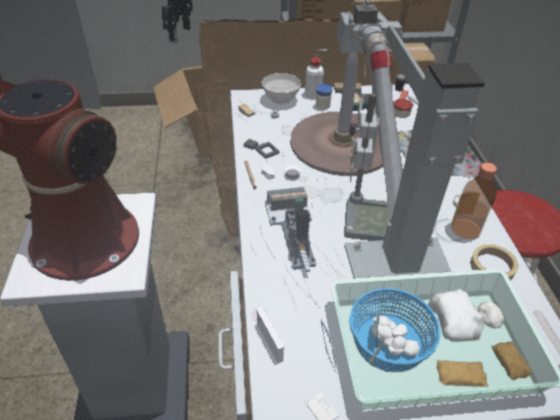

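View pics/top0.png

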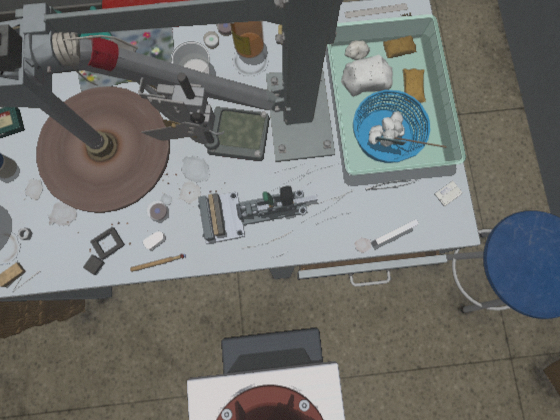

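View pics/wrist0.png

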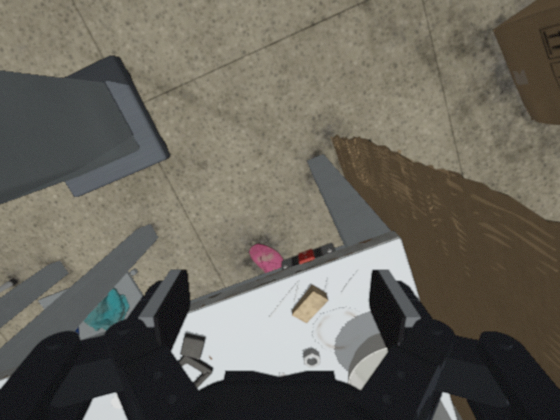

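```bash
cat > h.py <<'E'
import cv2,numpy as np
from rig import arm
def P(n,ci=None):
    ci=ci or arm.camera_info(n); R=cv2.Rodrigues(np.array(ci['rvec'],float))[0]; return np.array(ci['K']),R,np.array(ci['tvec'],float).ravel()
def ray(n,uv,z,ci=None):
    K,R,t=P(n,ci); d=R.T@np.linalg.solve(K,[uv[0],uv[1],1.]); c=-R.T@t
    return c+d*(z-c[2])/d[2]
def proj(n,p,ci=None):
    K,R,t=P(n,ci); p=np.atleast_2d(p); q=(R@p.T).T+t; q=(K@q.T).T; return q[:,:2]/q[:,2:]
def crop(img,x0,y0,x1,y1,s,fn):
    cv2.imwrite(fn,cv2.resize(img[y0:y1,x0:x1],None,fx=s,fy=s,interpolation=cv2.INTER_CUBIC))
E
python3 - <<'E'
from h import *
t=cv2.imread('pics/top0.png');s=cv2.imread('pics/side0.png')
crop(t,190,175,330,255,5.7,'pics/c1.png')
crop(t,340,175,480,255,5.7,'pics/c2.png')
crop(s,240,170,350,360,3.1,'pics/c3.png')
for uv,z in [((395,235),.05),((285,195),.05),((225,215),.04),((205,215),0.04)]: print(ray('top',uv,z).round(3))
E
```

```text
[ 0.397 -0.308  0.05 ]
[ 0.509 -0.086  0.05 ]
[0.482 0.047 0.04 ]
[0.486 0.09  0.04 ]
```

View pics/c1.png

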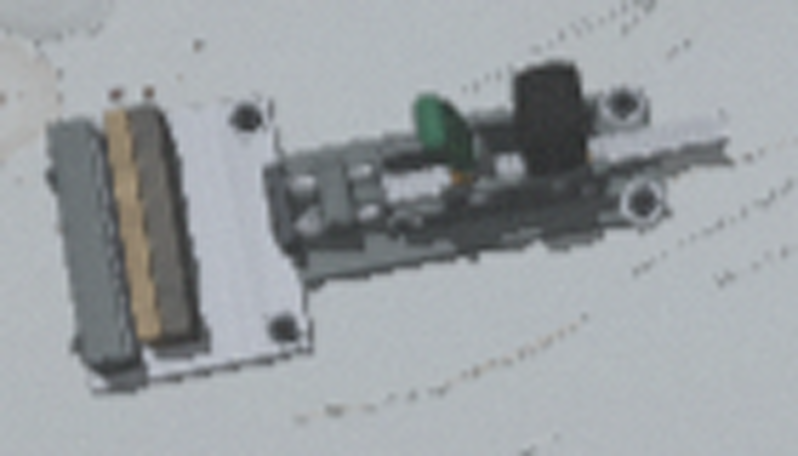

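View pics/c2.png

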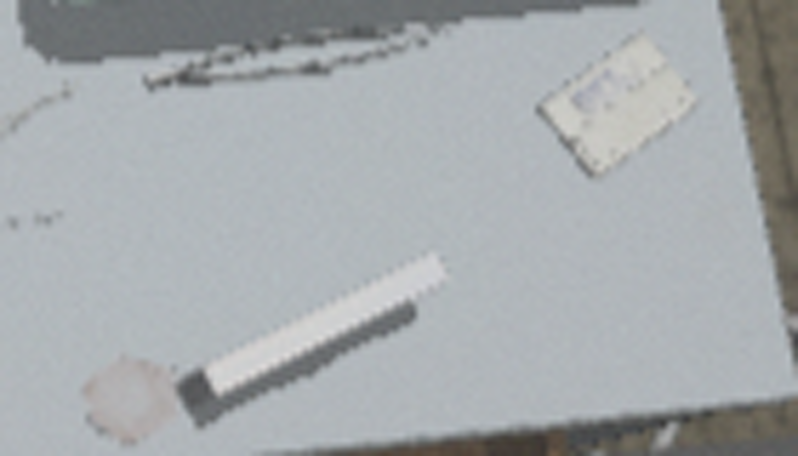

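View pics/c3.png

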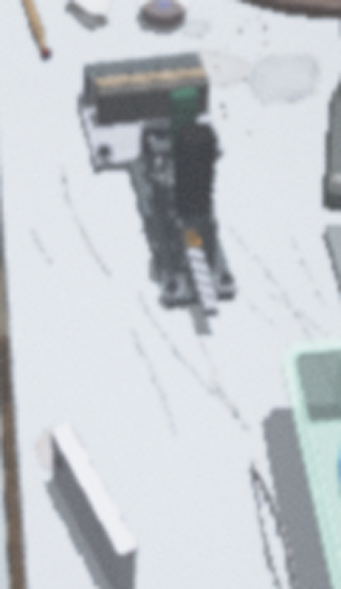

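```bash
cat >> h.py <<'E'
from scipy.spatial.transform import Rotation as Ro
def tool():
    s=arm.observe(); return np.array(s['tool_pos']),Ro.from_rotvec(s['tcp_rot']).as_matrix(),s
E
python3 - <<'E'
from h import *
p,R,s=tool(); print(R.round(3))
K,Rc,t=P('wrist'); c=-Rc.T@t
print('cam in tool',(R.T@(c-p)).round(3),'\ncam axes in tool (rows x,y,z)\n',(Rc@R).round(3))
c2=lambda x,y:(340+x/5.7,175+y/5.7)
c1=lambda x,y:(190+x/5.7,175+y/5.7)
print('SE top'); 
for q in [(203,375),(218,395),(450,270),(435,252)]: print(ray('top',c2(*q),.052).round(4))
print('jaw back/front top, stone')
for q,z in [((50,122),.043),((95,118),.043),((135,357),.043),((88,370),.043),((106,110),.044),((157,107),.044),((195,343),.044),((145,342),.044)]: print(q,ray('top',c1(*q),z).round(4))
print('bed corner',ray('top',c1(310,348),.01),ray('top',c1(265,98),.01))
print('tail',ray('top',c1(728,140),.03), 'handle top', ray('top',c1(548,70),.133),ray('top',c1(430,98),.131))
E
```

```text
[[ 0.926 -0.001  0.378]
 [-0.378 -0.001  0.926]
 [-0.    -1.    -0.001]]
cam in tool [-0.081 -0.143 -0.001] 
cam axes in tool (rows x,y,z)
 [[ 0.    -0.001  1.   ]
 [ 0.948 -0.317 -0.   ]
 [ 0.317  0.948  0.001]]
SE top
[ 0.3895 -0.265   0.052 ]
[ 0.3815 -0.2693  0.052 ]
[ 0.4182 -0.3626  0.052 ]
[ 0.4256 -0.3583  0.052 ]
jaw back/front top, stone
(50, 122) [0.5284 0.1001 0.043 ]
(95, 118) [0.528  0.0829 0.043 ]
(135, 357) [0.4348 0.0747 0.043 ]
(88, 370) [0.4319 0.0925 0.043 ]
(106, 110) [0.5305 0.0784 0.044 ]
(157, 107) [0.5295 0.0589 0.044 ]
(195, 343) [0.4375 0.0518 0.044 ]
(145, 342) [0.4399 0.0704 0.044 ]
bed corner [0.4358307  0.01181959 0.01      ] [0.53721403 0.0205051  0.01      ]
tail [ 0.49582301 -0.15766489  0.03      ] handle top [ 0.50492799 -0.08761923  0.133     ] [ 0.49999944 -0.04616721  0.131     ]
```

```bash
python3 - <<'E'
from h import *
for n in ['top','side']:
    K,R,t=P(n); print(n,-R.T@t)
for uv in [(302,158),(275,158),(332,158),(302,110),(165,110),(150,140)]: print(uv,ray('top',uv,0).round(3),ray('top',uv,.3).round(3))
def tri(a,b):
    Ps=[ (lambda k:k[0]@np.c_[k[1],k[2]])(P(n)) for n in ('top','side')]
    X=cv2.triangulatePoints(Ps[0],Ps[1],np.array(a,float).reshape(2,1),np.array(b,float).reshape(2,1)).ravel(); return (X[:3]/X[3]).round(3)
print('red band',tri((103,52),(378,60)))
print('rod end',tri((280,100),(393,215)))
print('spindle top?',tri((100,145),(345,130)))
E
python3 - <<'E'
import sys; sys.path.insert(0,'.')
from h import *
t=cv2.imread('pics/top0.png');s=cv2.imread('pics/side0.png')
crop(t,0,0,350,260,2.2,'pics/c4.png'); crop(s,230,0,530,300,2,'pics/c5.png')
E
```

```text
top [ 0.30152635 -0.05673213  0.93039851]
side [ 0.34842618 -0.87863988  0.87532839]
(302, 158) [ 0.605 -0.137  0.   ] [ 0.507 -0.111  0.3  ]
(275, 158) [ 0.612 -0.075  0.   ] [ 0.512 -0.069  0.3  ]
(332, 158) [ 0.597 -0.207  0.   ] [ 0.502 -0.158  0.3  ]
(302, 110) [ 0.724 -0.152  0.   ] [ 0.588 -0.121  0.3  ]
(165, 110) [0.76  0.174 0.   ] [0.612 0.099 0.3  ]
(150, 140) [0.688 0.212 0.   ] [0.563 0.126 0.3  ]
red band [0.698 0.181 0.339]
rod end [ 0.697 -0.097  0.115]
spindle top? [0.669 0.303 0.066]
```

View pics/c4.png

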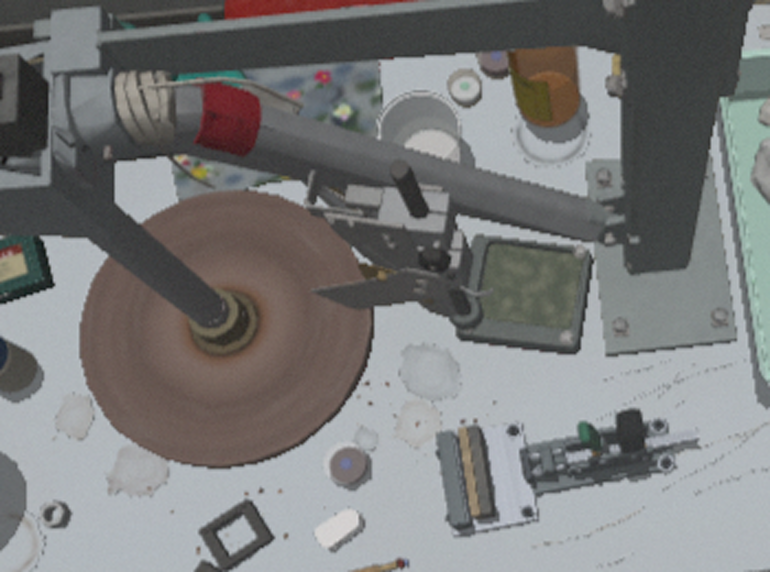

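View pics/c5.png

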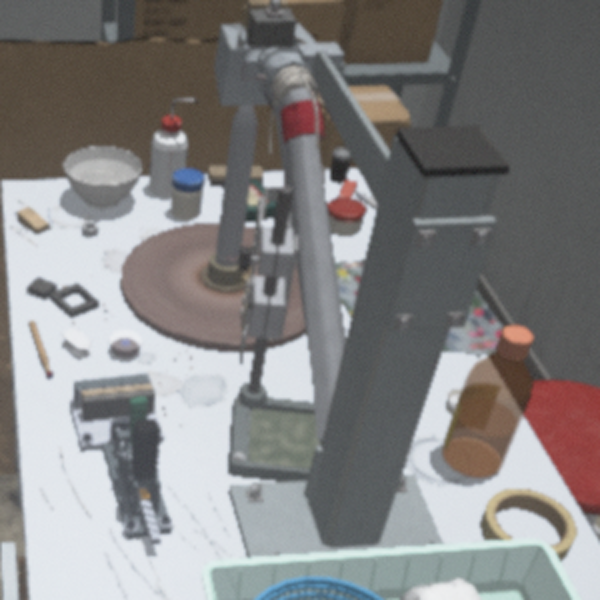

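Request:
{"fn": "servo_tool", "kwargs": {"deltas": [{"dx": 0.87,"dz": -0.89,"ay": -0.59},{"dx": 0.87,"dz": -0.89,"ay": -0.59},{"dx": 0.87,"dz": -0.89,"ay": -0.59},{"dx": 0.87,"dz": -0.89,"ay": -0.59},{"dx": 0.87,"dz": -0.89,"ay": -0.59},{"dx": 0.87,"dz": -0.89,"ay": -0.59},{"dx": 0.87,"dz": -0.89,"ay": -0.59},{"dx": 0.87,"dz": -0.89,"ay": -0.59},{"dx": 0.87,"dz": -0.89,"ay": -0.59}]}}

```text
schema error: expected keys dx, dy, dz, ax, ay, az
```

```bash
cat >> h.py <<'E'
def plan(target,heading):
    """print fractional deltas to reach world TCP target with tool z heading (deg), from measured pose"""
    p,R,s=tool(); d=R.T@(np.array(target)-p)/.25
    h=np.radians(heading); z=np.array([np.cos(h),np.sin(h),0]); y=np.array([0,0,-1.]); x=np.cross(y,z)
    Rt=np.c_[x,y,z]; a=Ro.from_matrix(R.T@Rt).as_rotvec()/np.radians(45)
    print('t',round(s['time'],2),'p',p.round(4),'head',np.degrees(np.arctan2(R[1,2],R[0,2])).round(2),'gap',round(s['finger_gap'],4),'F',np.round(s['force'],1))
    print(' d',d.round(4),'a',a.round(4),'rows',round(np.linalg.norm(d)*.25/.0417,1),np.linalg.norm(a)*45/7.16)
E
python3 -c "
from h import *
plan([.46,-.02,.2],94.4)"
```

```text
t 0.15 p [0.2267 0.5552 0.2307] head 67.78 gap 0.0854 F [ 0.5 -0.6  0.2]
 d [ 1.7339  0.1242 -1.7772] a [ 0.0012 -0.5915 -0.0006] rows 14.9 3.7175746273464707
```

All six keys are needed in each row.

Request:
{"fn": "servo_tool", "kwargs": {"deltas": [{"dx": 0.87,"dy": 0,"dz": -0.89,"ax": 0,"ay": -0.59,"az": 0},{"dx": 0.87,"dy": 0,"dz": -0.89,"ax": 0,"ay": -0.59,"az": 0},{"dx": 0.87,"dy": 0,"dz": -0.89,"ax": 0,"ay": -0.59,"az": 0},{"dx": 0.87,"dy": 0,"dz": -0.89,"ax": 0,"ay": -0.59,"az": 0},{"dx": 0.87,"dy": 0,"dz": -0.89,"ax": 0,"ay": -0.59,"az": 0},{"dx": 0.87,"dy": 0,"dz": -0.89,"ax": 0,"ay": -0.59,"az": 0},{"dx": 0.87,"dy": 0,"dz": -0.89,"ax": 0,"ay": -0.59,"az": 0},{"dx": 0.87,"dy": 0,"dz": -0.89,"ax": 0,"ay": -0.59,"az": 0}]}}

```text
time: 0.82
tool_pos: [0.3447, 0.2645, 0.2312]
tcp_rot: [-1.571, -0.059, 0.058]
force: [1.2, 0.1, 0.2]
finger_gap: 0.0851
```

```bash
python3 -c "
from h import *
plan([.46,-.02,.2],94.4)"
```

```text
t 0.82 p [0.3447 0.2645 0.2312] head 94.26 gap 0.0851 F [1.2 0.1 0.2]
 d [ 0.3751  0.1255 -1.1689] a [ 0.0007 -0.003   0.0005] rows 7.4 0.019639629140662175
```

Request:
{"fn": "servo_tool", "kwargs": {"deltas": [{"dx": 0.38,"dy": 0.12,"dz": -1,"ax": 0,"ay": 0,"az": 0},{"dx": 0.38,"dy": 0.12,"dz": -1,"ax": 0,"ay": 0,"az": 0},{"dx": 0.38,"dy": 0.12,"dz": -1,"ax": 0,"ay": 0,"az": 0},{"dx": 0.38,"dy": 0.12,"dz": -1,"ax": 0,"ay": 0,"az": 0},{"dx": 0.38,"dy": 0.12,"dz": -1,"ax": 0,"ay": 0,"az": 0},{"dx": 0.38,"dy": 0.12,"dz": -1,"ax": 0,"ay": 0,"az": 0},{"dx": 0.38,"dy": 0.12,"dz": -1,"ax": 0,"ay": 0,"az": 0},{"dx": 0.38,"dy": 0.12,"dz": -1,"ax": 0,"ay": 0,"az": 0},{"dx": 0.38,"dy": 0.12,"dz": -1,"ax": 0,"ay": 0,"az": 0}]}}

```text
time: 1.57
tool_pos: [0.4576, 0.0243, 0.2008]
tcp_rot: [-1.569, -0.057, 0.058]
force: [0.1, 0.0, 0.1]
finger_gap: 0.0853
```

```bash
cat >> h.py <<'E'
import pickle
def snap(n,tag):
    ci=arm.camera_info(n); im=arm.get_image(n)[:,:,::-1].copy()
    cv2.imwrite(f'pics/{tag}.png',im); pickle.dump(ci,open(f'pics/{tag}.pkl','wb')); return im,ci
E
python3 -c "
from h import *
plan([.46,-.02,.2],94.4)
snap('wrist','w1')"
```

```text
t 1.57 p [0.4576 0.0243 0.2008] head 94.19 gap 0.0853 F [0.1 0.  0.1]
 d [-0.0032  0.003  -0.1775] a [-0.0008 -0.0046 -0.0015] rows 1.1 0.030980548761693177
```

View pics/w1.png

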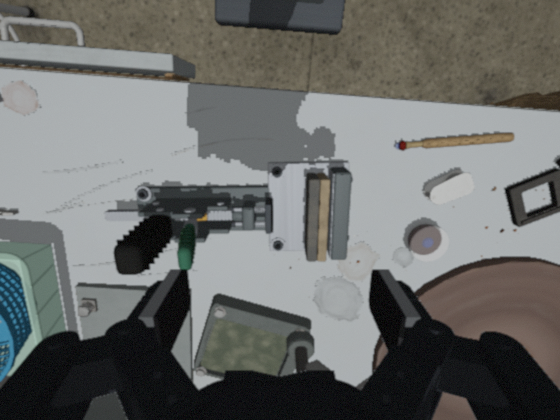

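```bash
python3 -c "
from h import *
im=cv2.imread('pics/w1.png'); crop(im,240,150,360,270,5,'pics/c6.png'); crop(im,95,160,255,290,5,'pics/c7.png')"
```

```text
(no output)
```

View pics/c6.png

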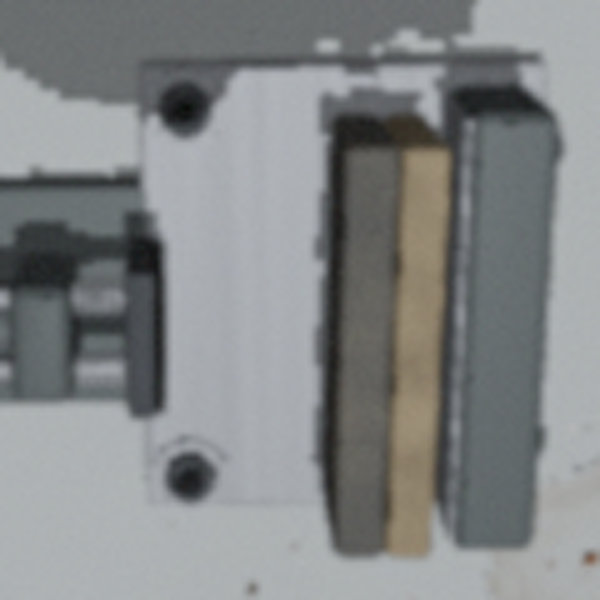

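View pics/c7.png

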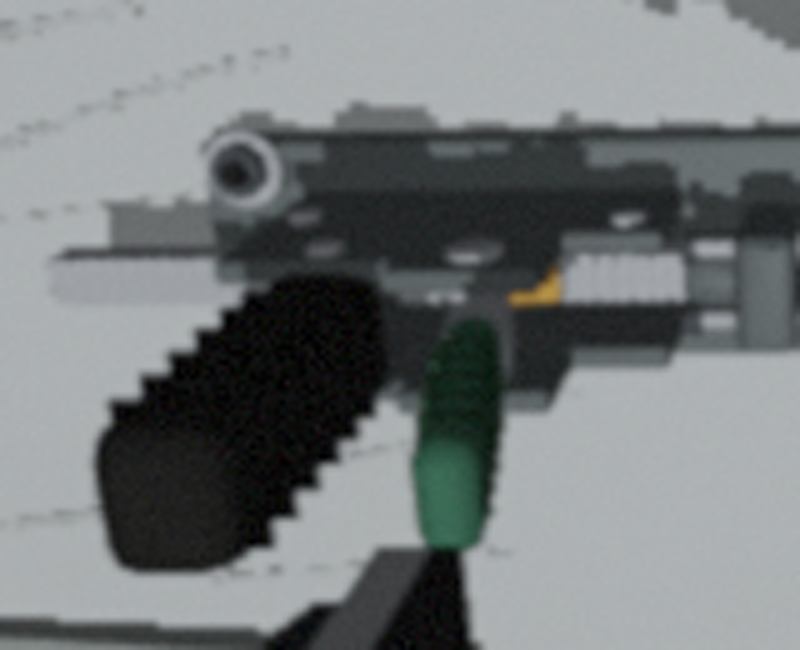

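```bash
python3 - <<'E'
from h import *
ci=pickle.load(open('pics/w1.pkl','rb'))
a=lambda x,y:(239.6+x/5,149.6+y/5)
b=lambda x,y:(94.6+x/5,159.6+y/5)
W=lambda q,z,f=a: ray('wrist',f(*q),z,ci)
pts={'sf0':((345,148),.044),'sf1':((337,548),.044),'sb0':((448,150),.044),'sb1':((428,552),.044),
'j0':((470,120),.043),'j1':((458,540),.043),'jb0':((553,120),.043),'jb1':((530,543),.043),'bed0':((142,62),.01),'bed1':((152,502),.01),'pad0':((162,245),.043),'pad1':((160,412),.043)}
X={k:W(*v) for k,v in pts.items()}
for k,v in X.items(): print(k,v.round(4))
ang=lambda u:np.degrees(np.arctan2(u[1],u[0])).round(2)
for p,q in [('sf0','sf1'),('sb0','sb1'),('j0','j1'),('jb0','jb1'),('bed0','bed1')]: print(p,ang(X[q]-X[p]),np.linalg.norm((X[q]-X[p])[:2]).round(4))
h=W((171,502),.133,b); print('handle top centre',h.round(4)); print('trig top',W((450,490),.131,b).round(4)); print('tail',W((50,278),.03,b).round(4))
h2=W((100,490),.133,b);h3=W((245,490),.133,b);print(h2,h3)
jm=(X['j0']+X['j1'])/2; print('jaw mid',jm, 'stone face mid',(X['sf0']+X['sf1'])/2)
tl=W((50,278),.03,b); d=jm-tl; print('axis angle',ang(d),np.linalg.norm(d[:2]))
E
```

```text
sf0 [0.4438 0.0515 0.044 ]
sf1 [0.5306 0.0587 0.044 ]
sb0 [0.4427 0.0716 0.044 ]
sb1 [0.5302 0.0782 0.044 ]
j0 [0.4367 0.0754 0.043 ]
j1 [0.5274 0.0845 0.043 ]
jb0 [0.4355 0.0915 0.043 ]
jb1 [0.527  0.0999 0.043 ]
bed0 [0.4359 0.0102 0.01  ]
bed1 [0.5392 0.0189 0.01  ]
pad0 [0.4664 0.0171 0.043 ]
pad1 [0.5025 0.0191 0.043 ]
sf0 4.76 0.0871
sb0 4.29 0.0877
j0 5.72 0.0911
jb0 5.22 0.0918
bed0 4.83 0.1037
handle top centre [ 0.4951 -0.0867  0.133 ]
trig top [ 0.4912 -0.0456  0.131 ]
tail [ 0.5015 -0.1589  0.03  ]
[ 0.49388296 -0.09710827  0.133     ] [ 0.49232251 -0.0755137   0.133     ]
jaw mid [0.48202139 0.07991242 0.043     ] stone face mid [0.4871913  0.05512634 0.044     ]
axis angle 94.66 0.23958515919193957
```

```bash
python3 -c "
from h import *
plan([.43,-.145,.19],57)"
```

```text
t 1.62 p [0.4574 0.0252 0.2011] head 94.28 gap 0.0852 F [-0.4  0.1 -0.2]
 d [-0.16    0.0441 -0.6706] a [-4.000e-04  8.284e-01 -1.100e-03] rows 4.1 5.206230196361775
```

Request:
{"fn": "servo_tool", "kwargs": {"deltas": [{"dx": -0.16,"dy": 0.04,"dz": -0.7,"ax": 0,"ay": 0.9,"az": 0},{"dx": -0.16,"dy": 0.04,"dz": -0.7,"ax": 0,"ay": 0.9,"az": 0},{"dx": -0.16,"dy": 0.04,"dz": -0.7,"ax": 0,"ay": 0.9,"az": 0},{"dx": -0.16,"dy": 0.04,"dz": -0.7,"ax": 0,"ay": 0.9,"az": 0},{"dx": -0.16,"dy": 0.04,"dz": -0.7,"ax": 0,"ay": 0.9,"az": 0},{"dx": -0.16,"dy": 0.04,"dz": -0.7,"ax": 0,"ay": 0.9,"az": 0}]}}

```text
time: 2.12
tool_pos: [0.4305, -0.1541, 0.1912]
tcp_rot: [-1.512, 0.501, -0.501]
force: [0.3, 0.2, -0.6]
finger_gap: 0.0854
```

```bash
python3 -c "
from h import *
plan([.4037,-.3138,.14],21.4)"
```

```text
t 2.12 p [ 0.4305 -0.1541  0.1912] head 53.31 gap 0.0854 F [ 0.3  0.2 -0.6]
 d [ 0.2955  0.2049 -0.5761] a [4.000e-04 7.092e-01 4.000e-04] rows 4.1 4.457235515322886
```

Request:
{"fn": "servo_tool", "kwargs": {"deltas": [{"dx": 0.296,"dy": 0.2,"dz": -0.576,"ax": 0,"ay": 0.71,"az": 0},{"dx": 0.296,"dy": 0.2,"dz": -0.576,"ax": 0,"ay": 0.71,"az": 0},{"dx": 0.296,"dy": 0.2,"dz": -0.576,"ax": 0,"ay": 0.71,"az": 0},{"dx": 0.296,"dy": 0.2,"dz": -0.576,"ax": 0,"ay": 0.71,"az": 0},{"dx": 0.296,"dy": 0.2,"dz": -0.576,"ax": 0,"ay": 0.71,"az": 0},{"dx": 0.296,"dy": 0.2,"dz": -0.576,"ax": 0,"ay": 0.71,"az": 0},{"dx": 0.296,"dy": 0.2,"dz": -0.576,"ax": 0,"ay": 0.71,"az": 0}]}}

```text
time: 2.7
tool_pos: [0.4062, -0.3111, 0.1415]
tcp_rot: [-1.366, 0.921, -0.921]
force: [-0.2, 0.1, 0.3]
finger_gap: 0.0853
```

```bash
python3 -c "
from h import *
plan([.4037,-.3138,.14],21.4)
snap('wrist','w2')"
```

```text
t 2.7 p [ 0.4062 -0.3111  0.1415] head 22.06 gap 0.0853 F [-0.2  0.1  0.3]
 d [ 0.0061  0.0059 -0.0132] a [-0.0004  0.0147 -0.0009] rows 0.1 0.09238212708696335
```

View pics/w2.png

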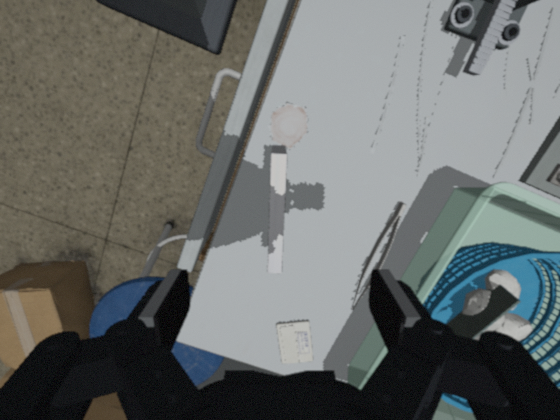

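```bash
python3 -c "
from h import *
im=cv2.imread('pics/w2.png'); crop(im,235,130,335,290,3.7,'pics/c8.png')
ci=pickle.load(open('pics/w2.pkl','rb'))
X=[ray('wrist',q,.052,ci) for q in [(271,153),(287,153),(283.5,272.5),(268,272.5)]]
print(np.round(X,4),np.mean(X,0)); d=(X[2]+X[3]-X[0]-X[1])[:2]/2; print(np.linalg.norm(d),np.degrees(np.arctan2(d[1],d[0]))+90)"
```

```text
[[ 0.383  -0.2704  0.052 ]
 [ 0.3939 -0.266   0.052 ]
 [ 0.4294 -0.3592  0.052 ]
 [ 0.4173 -0.3641  0.052 ]] [ 0.40590941 -0.31490713  0.052     ]
0.09971893468673561 20.47668982507477
```

View pics/c8.png

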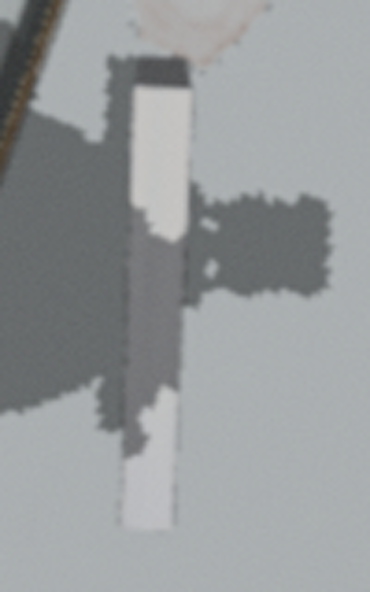

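```bash
python3 -c "
from h import *
plan([.4053,-.3145,.040],20.6)"
```

```text
t 2.75 p [ 0.4065 -0.3109  0.1418] head 22.12 gap 0.0854 F [-0.3 -0.2 -0. ]
 d [ 0.0116  0.4072 -0.0099] a [-0.0006  0.0337 -0.    ] rows 2.4 0.21214147550478613
```

Request:
{"fn": "servo_tool", "kwargs": {"deltas": [{"dx": 0.012,"dy": 0.2,"dz": -0.01,"ax": 0,"ay": 0.033,"az": 0},{"dx": 0.012,"dy": 0.3,"dz": -0.01,"ax": 0,"ay": 0.033,"az": 0},{"dx": 0.012,"dy": 0.407,"dz": -0.01,"ax": 0,"ay": 0.033,"az": 0},{"dx": 0.012,"dy": 0.407,"dz": -0.01,"ax": 0,"ay": 0.033,"az": 0},{"dx": 0.012,"dy": 0.407,"dz": -0.01,"ax": 0,"ay": 0.033,"az": 0}]}}

```text
time: 3.17
tool_pos: [0.4047, -0.3141, 0.0396]
tcp_rot: [-1.357, 0.942, -0.939]
force: [0.8, 0.3, 1.6]
finger_gap: 0.0853
```

```bash
python3 -c "
from h import *
plan([.4053,-.3145,.040],20.6)"
```

```text
t 3.17 p [ 0.4047 -0.3141  0.0396] head 20.58 gap 0.0853 F [0.8 0.3 1.6]
 d [ 0.0022 -0.0017  0.0016] a [ 0.0004 -0.0003 -0.0023] rows 0.0 0.014790190603149208
```

Request:
{"fn": "servo_tool", "kwargs": {"deltas": [{"dx": 0,"dy": 0,"dz": 0,"ax": 0,"ay": 0,"az": 0},{"dx": 0,"dy": 0,"dz": 0,"ax": 0,"ay": 0,"az": 0},{"dx": 0,"dy": 0,"dz": 0,"ax": 0,"ay": 0,"az": 0},{"dx": 0,"dy": 0,"dz": 0,"ax": 0,"ay": 0,"az": 0},{"dx": 0,"dy": 0,"dz": 0,"ax": 0,"ay": 0,"az": 0},{"dx": 0,"dy": 0,"dz": 0,"ax": 0,"ay": 0,"az": 0},{"dx": 0,"dy": 0,"dz": 0,"ax": 0,"ay": 0,"az": 0},{"dx": 0,"dy": 0,"dz": 0,"ax": 0,"ay": 0,"az": 0},{"dx": 0,"dy": 0,"dz": 0,"ax": 0,"ay": 0,"az": 0}], "claw": 1, "newtons": 40}}

```text
time: 3.92
tool_pos: [0.4048, -0.3163, 0.0401]
tcp_rot: [-1.357, 0.943, -0.944]
force: [1.0, 0.6, 5.5]
finger_gap: 0.0113
```

```bash
python3 -c "
from h import *
plan([.4053,-.3145,.040],20.6)
snap('wrist','w3')"
```

```text
t 3.92 p [ 0.4048 -0.3163  0.0401] head 20.39 gap 0.0113 F [1.  0.6 5.5]
 d [-0.0061  0.0002  0.0042] a [-0.0006 -0.0047  0.0008] rows 0.0 0.030014573778041762
```

View pics/w3.png

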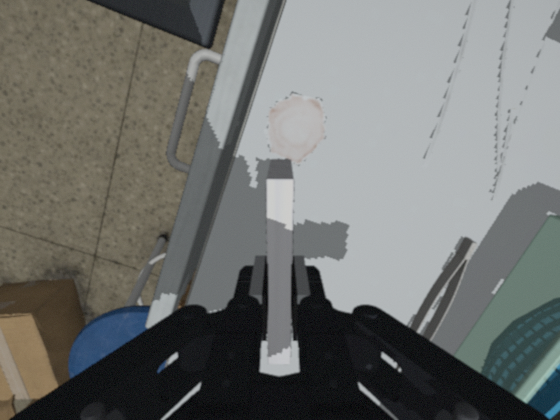

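Request:
{"fn": "servo_tool", "kwargs": {"deltas": [{"dx": 0,"dy": -0.12,"dz": 0,"ax": 0,"ay": 0,"az": 0},{"dx": 0,"dy": -0.28,"dz": 0,"ax": 0,"ay": 0,"az": 0},{"dx": 0,"dy": -0.44,"dz": 0,"ax": 0,"ay": 0,"az": 0},{"dx": 0,"dy": -0.6,"dz": 0,"ax": 0,"ay": 0,"az": 0},{"dx": -0.25,"dy": -0.68,"dz": 0.15,"ax": 0,"ay": -0.2,"az": 0},{"dx": -0.45,"dy": -0.68,"dz": 0.3,"ax": 0,"ay": -0.4,"az": 0},{"dx": -0.6,"dy": -0.68,"dz": 0.4,"ax": 0,"ay": -0.8,"az": 0},{"dx": -0.6,"dy": -0.68,"dz": 0.4,"ax": 0,"ay": -0.8,"az": 0},{"dx": -0.6,"dy": -0.68,"dz": 0.4,"ax": 0,"ay": -0.8,"az": 0}]}}

```text
time: 4.72
tool_pos: [0.4464, -0.1365, 0.2098]
tcp_rot: [-1.521, 0.455, -0.455]
force: [-0.2, -0.6, -0.4]
finger_gap: 0.0106
```

```bash
python3 -c "
from h import *
plan([.4868,.0405,.2],94.5)"
```

```text
t 4.72 p [ 0.4464 -0.1365  0.2098] head 56.7 gap 0.0106 F [-0.2 -0.6 -0.4]
 d [-0.2534  0.0401  0.6804] a [-1.8e-03 -8.4e-01 -1.0e-04] rows 4.4 5.279320587866509
```

Request:
{"fn": "servo_tool", "kwargs": {"deltas": [{"dx": -0.253,"dy": 0.04,"dz": 0.68,"ax": 0,"ay": -0.84,"az": 0},{"dx": -0.253,"dy": 0.04,"dz": 0.68,"ax": 0,"ay": -0.84,"az": 0},{"dx": -0.253,"dy": 0.04,"dz": 0.68,"ax": 0,"ay": -0.84,"az": 0},{"dx": -0.253,"dy": 0.04,"dz": 0.68,"ax": 0,"ay": -0.84,"az": 0},{"dx": -0.253,"dy": 0.04,"dz": 0.68,"ax": 0,"ay": -0.84,"az": 0},{"dx": -0.253,"dy": 0.04,"dz": 0.68,"ax": 0,"ay": -0.84,"az": 0},{"dx": -0.253,"dy": 0.04,"dz": 0.68,"ax": 0,"ay": -0.84,"az": 0},{"dx": -0.253,"dy": 0.04,"dz": 0.68,"ax": 0,"ay": -0.84,"az": 0}]}}

```text
time: 5.38
tool_pos: [0.4878, 0.0359, 0.1991]
tcp_rot: [-1.57, -0.053, 0.055]
force: [0.1, 0.0, -0.8]
finger_gap: 0.0107
```

```bash
python3 -c "
from h import *
plan([.4868,.0405,.075],94.5)
snap('wrist','w4')"
```

```text
t 5.38 p [0.4878 0.0359 0.1991] head 93.93 gap 0.0107 F [ 0.1  0.  -0.8]
 d [-0.0023  0.4965  0.0184] a [-0.0001 -0.0126 -0.001 ] rows 3.0 0.07948880721614378
```

View pics/w4.png

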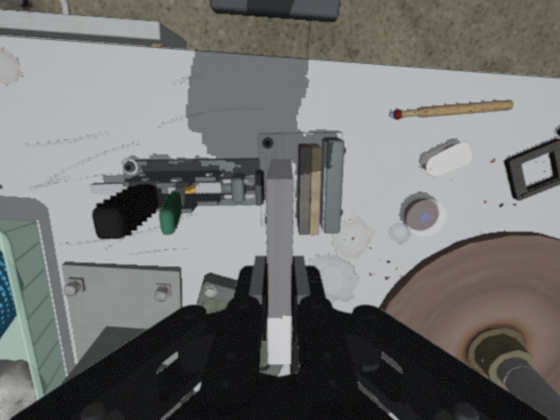

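Request:
{"fn": "servo_tool", "kwargs": {"deltas": [{"dx": 0,"dy": 0.1,"dz": 0.01,"ax": 0,"ay": -0.013,"az": 0},{"dx": 0,"dy": 0.25,"dz": 0.01,"ax": 0,"ay": -0.013,"az": 0},{"dx": 0,"dy": 0.4,"dz": 0.01,"ax": 0,"ay": -0.013,"az": 0},{"dx": 0,"dy": 0.43,"dz": 0.01,"ax": 0,"ay": -0.013,"az": 0},{"dx": 0,"dy": 0.43,"dz": 0.01,"ax": 0,"ay": -0.013,"az": 0},{"dx": 0,"dy": 0.43,"dz": 0.01,"ax": 0,"ay": -0.013,"az": 0}]}}

```text
time: 5.93
tool_pos: [0.4882, 0.0378, 0.0934]
tcp_rot: [-1.57, -0.062, 0.061]
force: [0.2, 0.1, -0.9]
finger_gap: 0.011
```

```bash
python3 -c "
from h import *
plan([.4868,.0448,.051],94.5)
im,ci=snap('wrist','w5')
crop(im,200,80,380,280,3,'pics/c9.png')
im,_=snap('top','t5'); crop(im,190,175,330,255,5.7,'pics/c10.png')
im,_=snap('side','s5');crop(im,240,150,360,300,4,'pics/c11.png')"
```

```text
t 5.93 p [0.4882 0.0378 0.0934] head 94.5 gap 0.011 F [ 0.2  0.1 -0.9]
 d [-0.0035  0.1696  0.0283] a [0.0001 0.     0.0008] rows 1.0 0.0049303847861112485
```

View pics/c9.png

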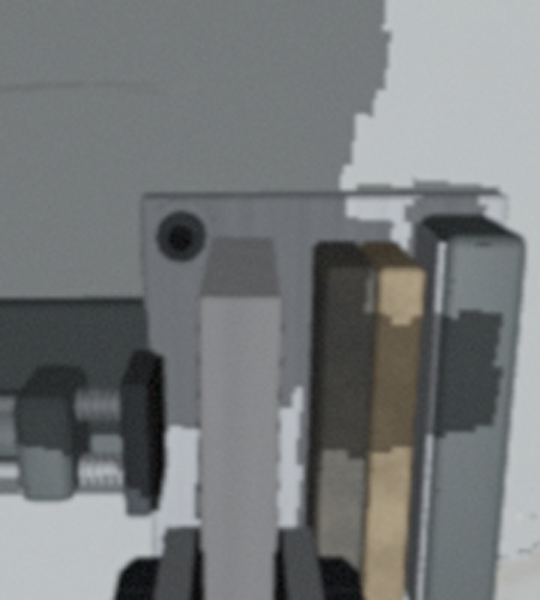

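View pics/c10.png

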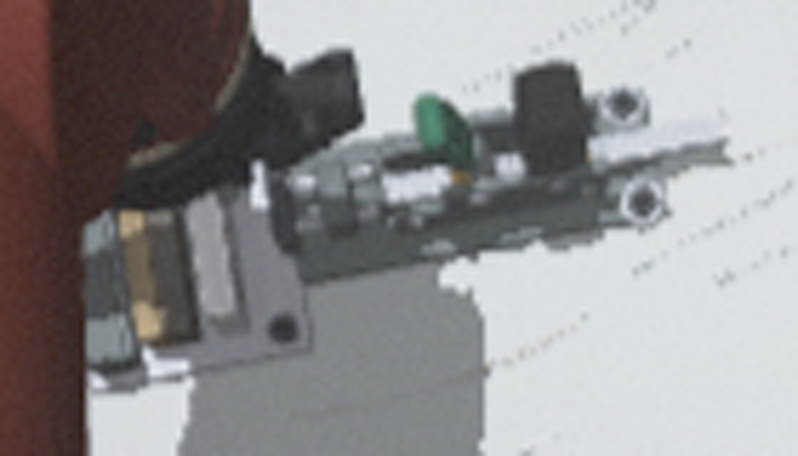

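View pics/c11.png

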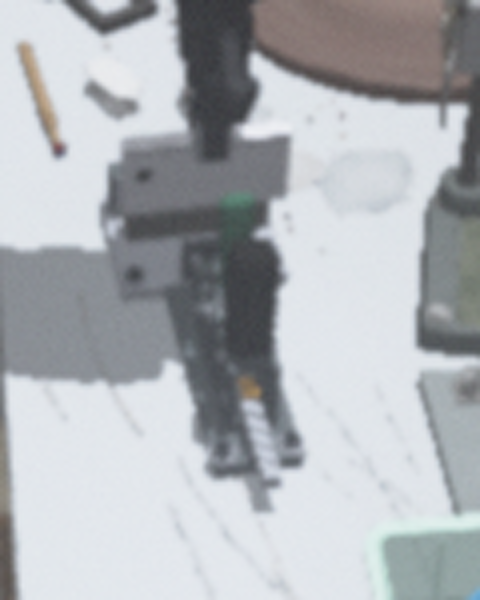

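```bash
python3 - <<'E'
from h import *
ci=pickle.load(open('pics/w5.pkl','rb'))
a=lambda x,y:(199.7+x/3,79.7+y/3)
W=lambda q,z: ray('wrist',a(*q),z,ci).round(4)
print('stone face top',W((322,268),.044),W((317,520),.044),'back',W((424,268),.044))
print('jaw',W((447,240),.043),W((420,600),.043))
print('bar near end',W((202,297),.1054),W((281,297),.1054),'lower',W((205,560),.1054),W((277,520),.1054),'pad',W((164,500),.043))
p,R,s=tool();print(p)
E
```

```text
stone face top [0.4439 0.0509 0.044 ] [0.5015 0.0559 0.044 ] back [0.4423 0.0719 0.044 ]
jaw [0.4363 0.076  0.043 ] [0.5208 0.0823 0.043 ]
bar near end [0.4376 0.0278 0.1054] [0.4367 0.039  0.1054] lower [0.4795 0.031  0.1054] [0.4717 0.0416 0.1054] pad [0.4997 0.021  0.043 ]
[0.48955507 0.03786033 0.09472117]
```

Request:
{"fn": "servo_tool", "kwargs": {"deltas": [{"dx": 0,"dy": 0.05,"dz": 0.024,"ax": 0,"ay": 0,"az": 0},{"dx": 0,"dy": 0.11,"dz": 0.024,"ax": 0,"ay": 0,"az": 0},{"dx": 0,"dy": 0.15,"dz": 0.024,"ax": 0,"ay": 0,"az": 0},{"dx": 0,"dy": 0.162,"dz": 0.024,"ax": 0,"ay": 0,"az": 0},{"dx": 0,"dy": 0.162,"dz": 0.024,"ax": 0,"ay": 0,"az": 0},{"dx": 0,"dy": 0.162,"dz": 0.024,"ax": 0,"ay": 0,"az": 0}]}}

```text
time: 6.58
tool_pos: [0.4875, 0.0445, 0.0517]
tcp_rot: [-1.57, -0.063, 0.063]
force: [0.1, 0.4, -1.7]
finger_gap: 0.0107
```

```bash
python3 -c "
from h import *
plan([.4868,.0448,.051],94.5)
im,ci=snap('wrist','w6')
crop(im,200,50,380,250,3,'pics/c12.png')"
```

```text
t 6.58 p [0.4875 0.0445 0.0517] head 94.59 gap 0.0107 F [ 0.1  0.4 -1.7]
 d [-0.0028  0.0029  0.0015] a [-0.      0.0021  0.0003] rows 0.0 0.013414302889075712
```

View pics/c12.png

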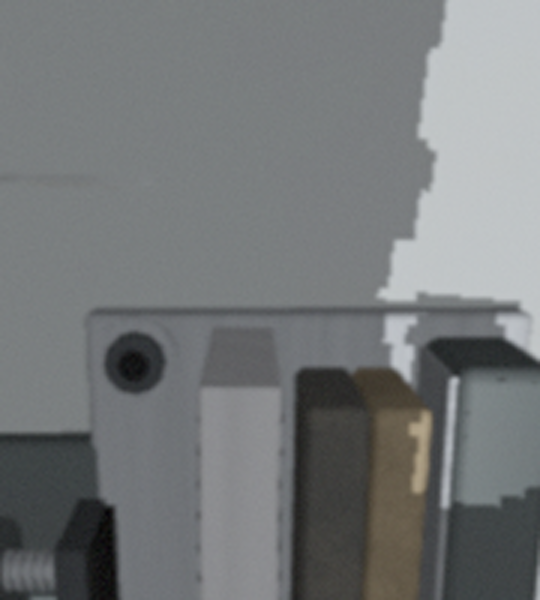

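Request:
{"fn": "servo_tool", "kwargs": {"deltas": [{"dx": 0,"dy": 0.003,"dz": 0.006,"ax": 0,"ay": 0,"az": 0},{"dx": 0,"dy": 0.004,"dz": 0.012,"ax": 0,"ay": 0,"az": 0},{"dx": 0,"dy": 0.004,"dz": 0.018,"ax": 0,"ay": 0,"az": 0},{"dx": 0,"dy": 0.004,"dz": 0.024,"ax": 0,"ay": 0,"az": 0},{"dx": 0,"dy": 0.004,"dz": 0.024,"ax": 0,"ay": 0,"az": 0},{"dx": 0,"dy": 0.006,"dz": 0.024,"ax": 0,"ay": 0,"az": 0}]}}

```text
time: 7.13
tool_pos: [0.487, 0.0505, 0.0502]
tcp_rot: [-1.57, -0.063, 0.063]
force: [0.5, -0.5, -1.7]
finger_gap: 0.0108
```

```bash
python3 -c "
from h import *
plan([.4868,.0448,.051],94.5)
im,ci=snap('wrist','w7')
crop(im,200,50,380,250,3,'pics/c13.png')"
```

```text
t 7.13 p [0.487  0.0505 0.0502] head 94.6 gap 0.0108 F [ 0.5 -0.5 -1.7]
 d [-0.0026 -0.0033 -0.0227] a [-0.0002  0.0022  0.0004] rows 0.1 0.014313262339683375
```

View pics/c13.png

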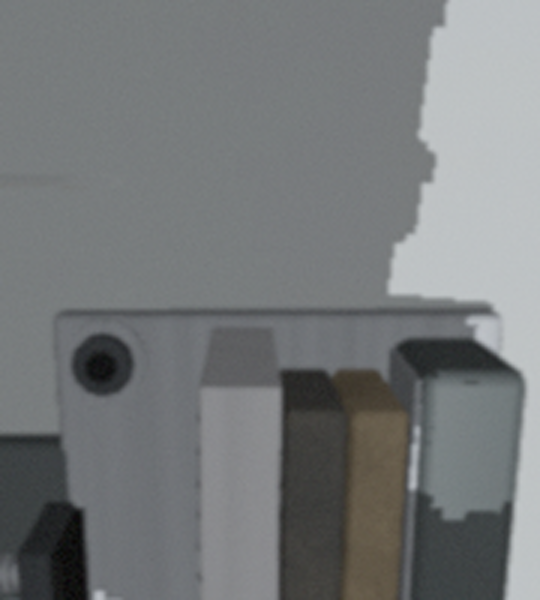

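Request:
{"fn": "servo_tool", "kwargs": {"deltas": [{"dx": 0,"dy": 0.003,"dz": 0,"ax": 0,"ay": 0,"az": 0},{"dx": 0,"dy": 0.003,"dz": 0,"ax": 0,"ay": 0,"az": 0}]}}

```text
time: 7.35
tool_pos: [0.487, 0.0504, 0.0501]
tcp_rot: [-1.57, -0.063, 0.063]
force: [-3.5, 0.5, 6.3]
finger_gap: 0.0106
```

Request:
{"fn": "servo_tool", "kwargs": {"deltas": [{"dx": 0,"dy": 0,"dz": 0,"ax": 0,"ay": 0,"az": 0},{"dx": 0,"dy": 0,"dz": 0,"ax": 0,"ay": 0,"az": 0},{"dx": 0,"dy": 0,"dz": 0,"ax": 0,"ay": 0,"az": 0},{"dx": 0,"dy": 0,"dz": 0,"ax": 0,"ay": 0,"az": 0},{"dx": 0,"dy": 0,"dz": 0,"ax": 0,"ay": 0,"az": 0}], "claw": 0}}

```text
time: 7.77
tool_pos: [0.4869, 0.0504, 0.0492]
tcp_rot: [-1.57, -0.063, 0.063]
force: [0.7, 0.6, 0.8]
finger_gap: 0.0428
```

Request:
{"fn": "servo_tool", "kwargs": {"deltas": [{"dx": 0,"dy": -0.08,"dz": 0,"ax": 0,"ay": 0,"az": 0},{"dx": 0,"dy": -0.2,"dz": 0,"ax": 0,"ay": 0,"az": 0},{"dx": 0,"dy": -0.36,"dz": 0,"ax": 0,"ay": 0,"az": 0},{"dx": 0,"dy": -0.5,"dz": 0,"ax": 0,"ay": 0,"az": 0},{"dx": 0,"dy": -0.6,"dz": -0.1,"ax": 0,"ay": 0,"az": 0},{"dx": 0,"dy": -0.6,"dz": -0.1,"ax": 0,"ay": 0,"az": 0},{"dx": 0,"dy": -0.6,"dz": -0.1,"ax": 0,"ay": 0,"az": 0}], "claw": -1}}

```text
time: 8.35
tool_pos: [0.49, 0.0245, 0.2007]
tcp_rot: [-1.571, -0.064, 0.06]
force: [-0.7, 0.5, -1.6]
finger_gap: 0.0856
```

```bash
python3 -c "
from h import *
plan([.4868,.0448,.051],94.5)
im,ci=snap('wrist','w8')
crop(im,210,130,330,280,4,'pics/c14.png');crop(im,80,140,260,290,4,'pics/c14b.png')"
```

```text
t 8.35 p [0.49   0.0245 0.2007] head 94.51 gap 0.0856 F [-0.7  0.5 -1.6]
 d [-0.0079  0.5988  0.0824] a [0.001  0.0001 0.0036] rows 3.6 0.023671106297051565
```

View pics/c14.png

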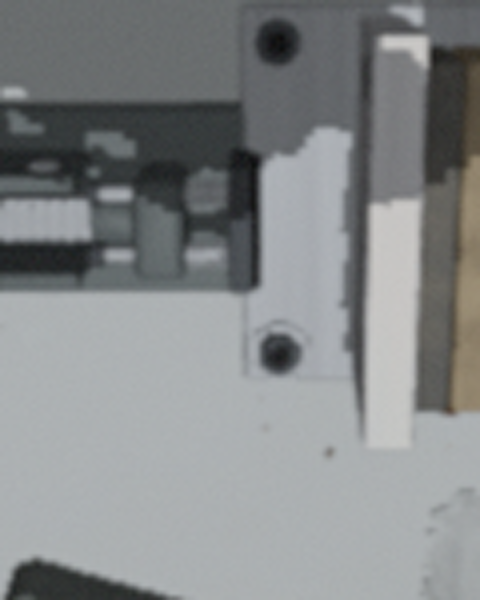

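View pics/c14b.png

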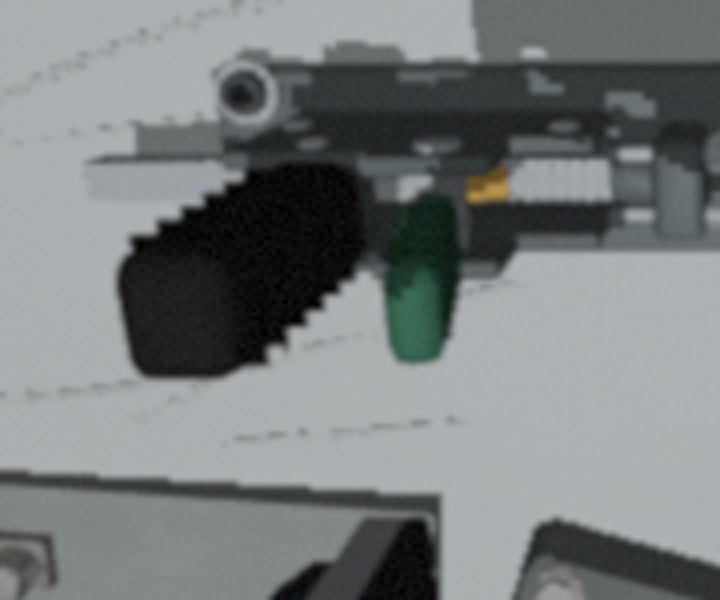

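```bash
python3 -c "
from h import *
plan([.4945,-.0837,.17],94.7)
ci=pickle.load(open('pics/w8.pkl','rb'))
a=lambda x,y:(209.6+x/4,129.6+y/4); b=lambda x,y:(79.6+x/4,139.6+y/4)
W=lambda q,z,f: ray('wrist',f(*q),z,ci).round(4)
print('bar top',W((376,36),.062,a),W((428,40),.062,a),W((410,447),.062,a),W((366,447),.062,a),'pad',W((258,175),.043,a),W((257,290),.043,a))
print('stone far corner',W((414,410),.044,a),W((450,410),.044,a))
print('handle top corners',W((128,295),.133,b),W((232,295),.133,b),W((140,375),.133,b),'trig',W((415,325),.131,b),W((388,320),.131,b),W((446,320),.131,b))
"
```

```text
t 8.4 p [0.4891 0.0252 0.1992] head 94.54 gap 0.0854 F [-0.4  0.6  0.1]
 d [-0.0129  0.1167 -0.4359] a [-0.0001 -0.0037  0.0005] rows 2.7 0.023253951898088952
bar top [0.4365 0.0411 0.062 ] [0.4364 0.0526 0.062 ] [0.5344 0.0596 0.062 ] [0.5352 0.0489 0.062 ] pad [0.4737 0.0175 0.043 ] [0.503  0.0194 0.043 ]
stone far corner [0.532  0.0622 0.044 ] [0.5312 0.0715 0.044 ]
handle top corners [ 0.4921 -0.0959  0.133 ] [ 0.4906 -0.0774  0.133 ] [ 0.5075 -0.0951  0.133 ] trig [ 0.4946 -0.0456  0.131 ] [ 0.494  -0.0505  0.131 ] [ 0.4932 -0.04    0.131 ]
```

Request:
{"fn": "servo_tool", "kwargs": {"deltas": [{"dx": -0.01,"dy": 0.1,"dz": -0.433,"ax": 0,"ay": 0,"az": 0},{"dx": -0.01,"dy": 0.1,"dz": -0.433,"ax": 0,"ay": 0,"az": 0},{"dx": -0.01,"dy": 0.1,"dz": -0.433,"ax": 0,"ay": 0,"az": 0},{"dx": -0.01,"dy": 0.1,"dz": -0.433,"ax": 0,"ay": 0,"az": 0},{"dx": -0.01,"dy": 0.1,"dz": -0.433,"ax": 0,"ay": 0,"az": 0},{"dx": -0.01,"dy": 0.1,"dz": -0.433,"ax": 0,"ay": 0,"az": 0}]}}

```text
time: 8.9
tool_pos: [0.4945, -0.0818, 0.1732]
tcp_rot: [-1.568, -0.062, 0.064]
force: [-0.1, 0.6, 0.3]
finger_gap: 0.0853
```

```bash
python3 -c "
from h import *
plan([.4945,-.0828,.091],94.7)
im,ci=snap('wrist','w9')
im,ci=snap('side','s9');crop(im,240,170,360,290,5,'pics/c15.png')"
```

```text
t 8.9 p [ 0.4945 -0.0818  0.1732] head 94.59 gap 0.0853 F [-0.1  0.6  0.3]
 d [ 0.0004  0.3287 -0.0046] a [-0.0019 -0.0025 -0.0021] rows 2.0 0.0234779478129244
```

View pics/w9.png

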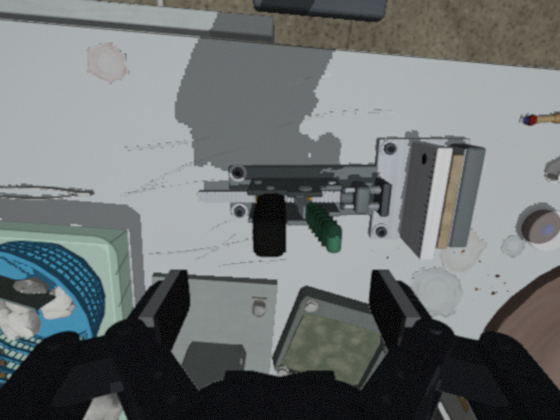

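View pics/c15.png

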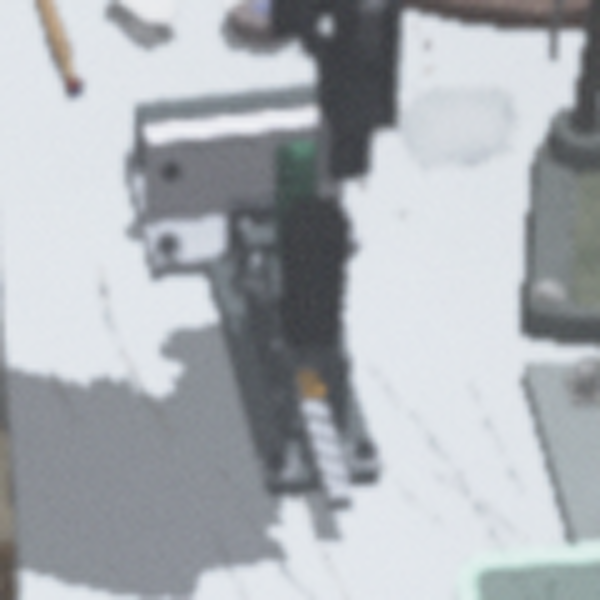

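Request:
{"fn": "servo_tool", "kwargs": {"deltas": [{"dx": 0,"dy": 0.1,"dz": -0.004,"ax": 0,"ay": 0,"az": 0},{"dx": 0,"dy": 0.2,"dz": -0.004,"ax": 0,"ay": 0,"az": 0},{"dx": 0,"dy": 0.3,"dz": -0.004,"ax": 0,"ay": 0,"az": 0},{"dx": 0,"dy": 0.33,"dz": -0.004,"ax": 0,"ay": 0,"az": 0},{"dx": 0,"dy": 0.33,"dz": -0.004,"ax": 0,"ay": 0,"az": 0},{"dx": 0,"dy": 0.33,"dz": -0.004,"ax": 0,"ay": 0,"az": 0}]}}

```text
time: 9.5
tool_pos: [0.4954, -0.0831, 0.0926]
tcp_rot: [-1.57, -0.064, 0.063]
force: [0.5, -0.9, 0.1]
finger_gap: 0.0856
```

```bash
python3 -c "
from h import *
plan([.4945,-.0828,.091],94.7)
im,ci=snap('wrist','w10')"
```

```text
t 9.5 p [ 0.4954 -0.0831  0.0926] head 94.65 gap 0.0856 F [ 0.5 -0.9  0.1]
 d [-0.0034  0.0065  0.0016] a [ 0.     -0.0012  0.0005] rows 0.0 0.008140911157857316
```

View pics/w10.png

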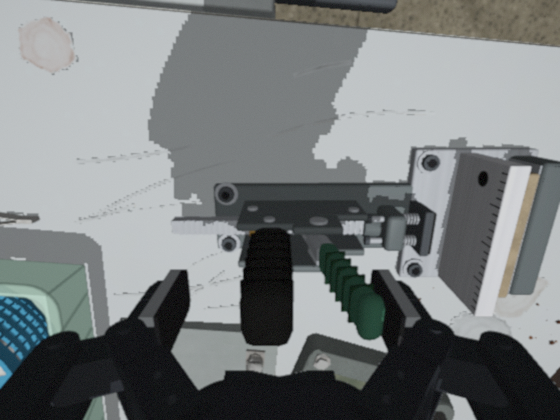

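Request:
{"fn": "servo_tool", "kwargs": {"deltas": [{"dx": 0,"dy": 0,"dz": 0,"ax": 0,"ay": 0,"az": 0},{"dx": 0,"dy": 0,"dz": 0,"ax": 0,"ay": 0,"az": 0},{"dx": 0,"dy": 0,"dz": 0,"ax": 0,"ay": 0,"az": 0},{"dx": 0,"dy": 0,"dz": 0,"ax": 0,"ay": 0,"az": 0},{"dx": 0,"dy": 0,"dz": 0,"ax": 0,"ay": 0,"az": 0},{"dx": 0,"dy": 0,"dz": 0,"ax": 0,"ay": 0,"az": 0},{"dx": 0,"dy": 0,"dz": 0,"ax": 0,"ay": 0,"az": 0}], "claw": 0.06, "newtons": 25}}

```text
time: 10.13
tool_pos: [0.4959, -0.0827, 0.0932]
tcp_rot: [-1.568, -0.065, 0.062]
force: [-0.2, 10.2, 8.6]
finger_gap: 0.0404
```

```bash
python3 -c "
from h import *
plan([.4945,-.0828,.091],94.7)
im,ci=snap('wrist','w11')"
```

```text
t 10.13 p [ 0.4959 -0.0827  0.0932] head 94.64 gap 0.0404 F [-0.2 10.2  8.6]
 d [-0.0057  0.009  -0.0001] a [-0.0024 -0.0014  0.003 ] rows 0.1 0.025474001882246744
```

View pics/w11.png

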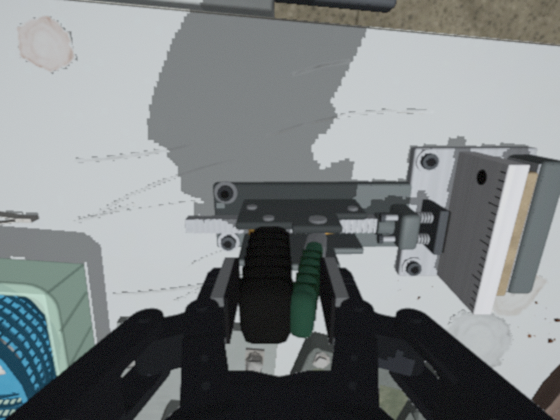

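```bash
python3 -c "
from h import *
for n in ('w10','w11'):
    im=cv2.imread(f'pics/{n}.png'); crop(im,370,140,550,320,4,f'pics/x{n}.png')"
python3 -c "
import cv2,numpy as np
a=cv2.imread('pics/xw10.png');b=cv2.imread('pics/xw11.png')
cv2.imwrite('pics/xx.png',np.hstack([a[200:600,:400],b[200:600,:400]]))"
```

```text
(no output)
```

View pics/xx.png

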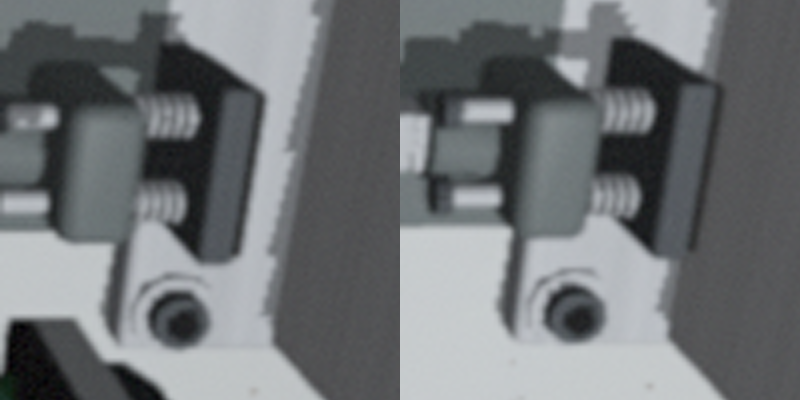

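```bash
cat >> h.py <<'E'
O=np.array([.482,.0802]); A=np.radians(94.7); ay_=np.array([np.cos(A),np.sin(A)]); ax_=np.array([np.sin(A),-np.cos(A)])
def cl(p): d=np.array(p)[:2]-O; return np.round(np.array([d@ax_,d@ay_])*1000,1)
E
python3 -c "
from h import *
for n,q in (('w10',[(265,92),(238,258),(320,92)]),('w11',[(321,88),(293,256)])):
    ci=pickle.load(open(f'pics/{n}.pkl','rb'))
    for x,y in q: print(n,cl(ray('wrist',(369.6+x/4,189.6+y/4),.043,ci)))
    im=cv2.imread(f'pics/{n}.png')
ci=pickle.load(open('pics/w10.pkl','rb'))
for q,z in [((502,165),.062),((529,168),.062),((470,310),.062),((494,316),.062),((515,250),.044),((530,170),.044)]: print('bar',q,cl(ray('wrist',q,z,ci)))
"
```

```text
w10 [-14.3 -62.7]
w10 [ 15.6 -62.6]
w10 [-14.3 -53.8]
w11 [-14.  -52.7]
w11 [ 16.4 -52.3]
bar (502, 165) [-49.1 -40.3]
bar (529, 168) [-47.4 -24.8]
bar (470, 310) [ 46.7 -39.7]
bar (494, 316) [ 51.4 -23. ]
bar (515, 250) [12.1 -5.6]
bar (530, 170) [-42.5  -9.3]
```

Request:
{"fn": "servo_tool", "kwargs": {"deltas": [{"dx": 0,"dy": 0,"dz": 0,"ax": 0,"ay": 0,"az": 0},{"dx": 0,"dy": 0,"dz": 0,"ax": 0,"ay": 0,"az": 0},{"dx": 0,"dy": 0,"dz": 0,"ax": 0,"ay": 0,"az": 0},{"dx": 0,"dy": 0,"dz": 0,"ax": 0,"ay": 0,"az": 0},{"dx": 0,"dy": 0,"dz": 0,"ax": 0,"ay": 0,"az": 0},{"dx": 0,"dy": 0,"dz": 0,"ax": 0,"ay": 0,"az": 0}], "claw": -1}}

```text
time: 10.68
tool_pos: [0.4951, -0.0839, 0.0917]
tcp_rot: [-1.57, -0.063, 0.063]
force: [-0.4, 1.9, -0.9]
finger_gap: 0.0853
```

```bash
python3 -c "
from h import *
plan([.4945,-.0828,.091],94.7)
im,ci=snap('wrist','w12'); crop(im,370,140,550,320,4,'pics/xw12.png')"
```

```text
t 10.68 p [ 0.4951 -0.0839  0.0917] head 94.58 gap 0.0853 F [-0.4  1.9 -0.9]
 d [-0.0021  0.003   0.0045] a [ 0.0002 -0.0028 -0.0001] rows 0.0 0.017485113402951728
```

View pics/xw12.png

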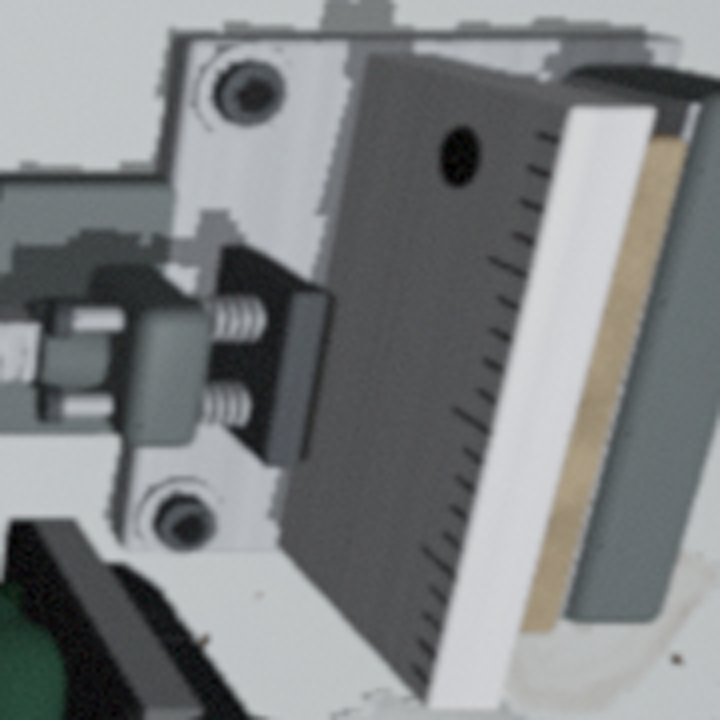

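Request:
{"fn": "servo_tool", "kwargs": {"deltas": [{"dx": 0,"dy": 0,"dz": 0,"ax": 0,"ay": 0,"az": 0},{"dx": 0,"dy": 0,"dz": 0,"ax": 0,"ay": 0,"az": 0},{"dx": 0,"dy": 0,"dz": 0,"ax": 0,"ay": 0,"az": 0},{"dx": 0,"dy": 0,"dz": 0,"ax": 0,"ay": 0,"az": 0},{"dx": 0,"dy": 0,"dz": 0,"ax": 0,"ay": 0,"az": 0},{"dx": 0,"dy": 0,"dz": 0,"ax": 0,"ay": 0,"az": 0},{"dx": 0,"dy": 0,"dz": 0,"ax": 0,"ay": 0,"az": 0}], "claw": 0.06}}

```text
time: 11.32
tool_pos: [0.4955, -0.0825, 0.0926]
tcp_rot: [-1.568, -0.065, 0.063]
force: [-1.2, 8.9, 8.2]
finger_gap: 0.0401
```

Request:
{"fn": "servo_tool", "kwargs": {"deltas": [{"dx": 0,"dy": 0,"dz": 0,"ax": 0,"ay": 0,"az": 0},{"dx": 0,"dy": 0,"dz": 0,"ax": 0,"ay": 0,"az": 0},{"dx": 0,"dy": 0,"dz": 0,"ax": 0,"ay": 0,"az": 0},{"dx": 0,"dy": 0,"dz": 0,"ax": 0,"ay": 0,"az": 0},{"dx": 0,"dy": 0,"dz": 0,"ax": 0,"ay": 0,"az": 0},{"dx": 0,"dy": 0,"dz": 0,"ax": 0,"ay": 0,"az": 0}], "claw": -1}}

```text
time: 11.82
tool_pos: [0.4951, -0.0838, 0.0917]
tcp_rot: [-1.57, -0.063, 0.063]
force: [-0.2, 1.5, -0.4]
finger_gap: 0.0858
```

```bash
python3 -c "
from h import *
ci=pickle.load(open('pics/w12.pkl','rb'))
for q in [(333,292),(305,460)]: print(cl(ray('wrist',(369.6+q[0]/4,139.6+q[1]/4),.043,ci)))
plan([.4945,-.0828,.091],94.7)
im,ci=snap('wrist','w13'); crop(im,370,140,550,320,4,'pics/xw13.png')"
```

```text
[-14.8 -52.8]
[ 15.4 -52.4]
t 11.82 p [ 0.4951 -0.0838  0.0917] head 94.58 gap 0.0858 F [-0.2  1.5 -0.4]
 d [-0.0021  0.0029  0.0043] a [ 0.0002 -0.0026 -0.0002] rows 0.0 0.016657141365538145
```

View pics/xw13.png

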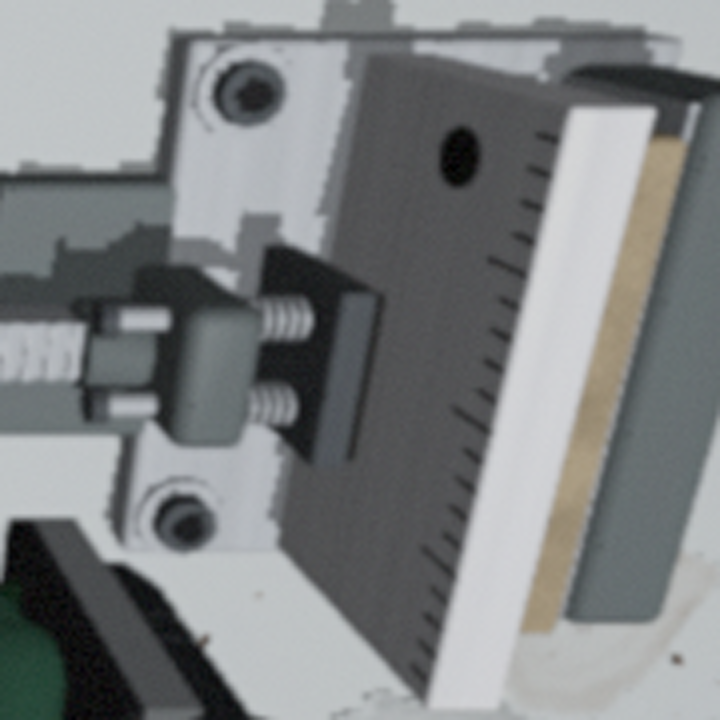

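```bash
python3 -c "
from h import *
ci=pickle.load(open('pics/w13.pkl','rb'))
for q,z in [((383,295),.043),((352,460),.043),((568,110),.062),((430,705),.062),((658,107),.062),((510,705),.062),((365,55),.01),((282,545),.01),((720,95),.043),((568,615),.043),((553,632),.044),((630,330),.044),((172,35),.01),((125,548),.01)]: print(q,z,cl(ray('wrist',(369.6+q[0]/4,139.6+q[1]/4),z,ci)))
"
```

```text
(383, 295) 0.043 [-14.3 -44.6]
(352, 460) 0.043 [ 15.4 -44.4]
(568, 110) 0.062 [-48.2 -35.9]
(430, 705) 0.062 [ 50.4 -35.6]
(658, 107) 0.062 [-48.6 -23.5]
(510, 705) 0.062 [ 50.4 -22.5]
(365, 55) 0.01 [-48.  -35.5]
(282, 545) 0.01 [ 51.3 -34.4]
(720, 95) 0.043 [-46.8   1.2]
(568, 615) 0.043 [46.  -0.6]
(553, 632) 0.044 [48.8 -3.3]
(630, 330) 0.044 [-8.5 -3.9]
(172, 35) 0.01 [-51.7 -70.5]
(125, 548) 0.01 [ 51.9 -66.3]
```

Request:
{"fn": "servo_tool", "kwargs": {"deltas": [{"dx": 0,"dy": 0,"dz": 0,"ax": 0,"ay": 0,"az": 0},{"dx": 0,"dy": 0,"dz": 0,"ax": 0,"ay": 0,"az": 0},{"dx": 0,"dy": 0,"dz": 0,"ax": 0,"ay": 0,"az": 0},{"dx": 0,"dy": 0,"dz": 0,"ax": 0,"ay": 0,"az": 0},{"dx": 0,"dy": 0,"dz": 0,"ax": 0,"ay": 0,"az": 0},{"dx": 0,"dy": 0,"dz": 0,"ax": 0,"ay": 0,"az": 0},{"dx": 0,"dy": 0,"dz": 0,"ax": 0,"ay": 0,"az": 0}], "claw": 0.06}}

```text
time: 12.45
tool_pos: [0.4955, -0.0826, 0.0926]
tcp_rot: [-1.568, -0.065, 0.063]
force: [-2.7, 8.7, 7.3]
finger_gap: 0.0402
```

```bash
python3 -c "
from h import *
plan([.4945,-.0828,.091],94.7)
im,ci=snap('wrist','w14'); crop(im,370,140,550,320,4,'pics/xw14.png')"
```

```text
t 12.45 p [ 0.4955 -0.0826  0.0926] head 94.64 gap 0.0402 F [-2.7  8.7  7.3]
 d [-0.0042  0.0063 -0.0006] a [-0.0027 -0.0014  0.0018] rows 0.0 0.02205082821719272
```

View pics/xw14.png

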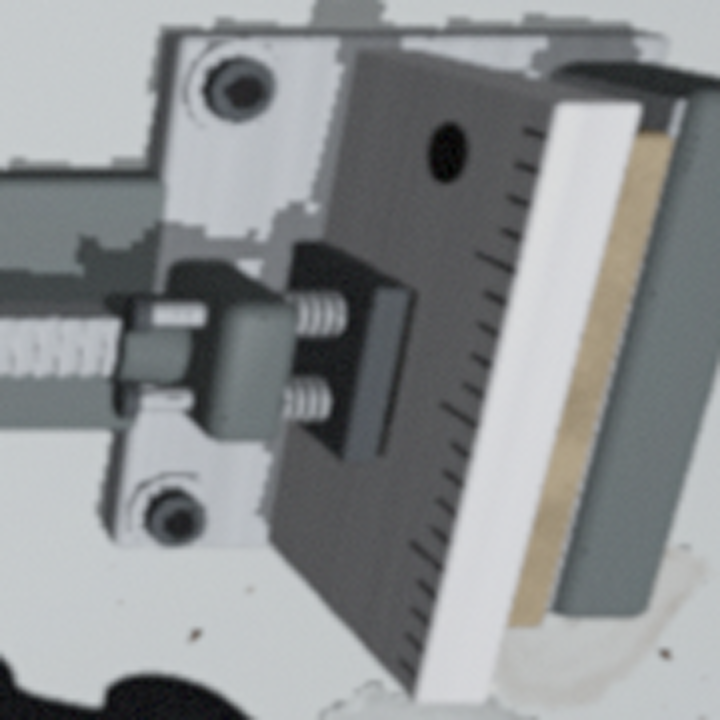

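Request:
{"fn": "servo_tool", "kwargs": {"deltas": [{"dx": 0,"dy": 0,"dz": 0,"ax": 0,"ay": 0,"az": 0},{"dx": 0,"dy": 0,"dz": 0,"ax": 0,"ay": 0,"az": 0},{"dx": 0,"dy": 0,"dz": 0,"ax": 0,"ay": 0,"az": 0},{"dx": 0,"dy": 0,"dz": 0,"ax": 0,"ay": 0,"az": 0},{"dx": 0,"dy": 0,"dz": 0,"ax": 0,"ay": 0,"az": 0},{"dx": 0,"dy": 0,"dz": 0,"ax": 0,"ay": 0,"az": 0}], "claw": -1}}

```text
time: 13.0
tool_pos: [0.4951, -0.0839, 0.0918]
tcp_rot: [-1.57, -0.063, 0.063]
force: [-0.4, 1.3, -0.2]
finger_gap: 0.0852
```

```bash
python3 -c "
from h import *
plan([.4945,-.0828,.091],94.7)
im,ci=snap('wrist','w15'); crop(im,370,140,550,320,4,'pics/xw15.png')"
```

```text
t 13.0 p [ 0.4951 -0.0839  0.0918] head 94.58 gap 0.0852 F [-0.4  1.3 -0.2]
 d [-0.0022  0.003   0.0044] a [ 0.0002 -0.0027 -0.0001] rows 0.0 0.016990684566726394
```

View pics/xw15.png

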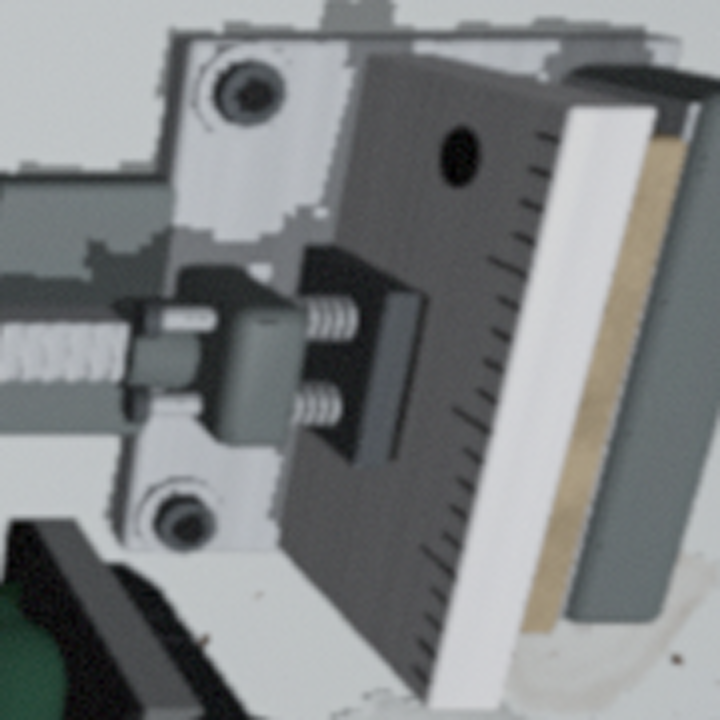

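Request:
{"fn": "servo_tool", "kwargs": {"deltas": [{"dx": 0,"dy": 0,"dz": 0,"ax": 0,"ay": 0,"az": 0},{"dx": 0,"dy": 0,"dz": 0,"ax": 0,"ay": 0,"az": 0},{"dx": 0,"dy": 0,"dz": 0,"ax": 0,"ay": 0,"az": 0},{"dx": 0,"dy": 0,"dz": 0,"ax": 0,"ay": 0,"az": 0}], "claw": -0.25}}

```text
time: 13.38
tool_pos: [0.4954, -0.0829, 0.0923]
tcp_rot: [-1.568, -0.064, 0.063]
force: [-0.4, 7.9, 5.7]
finger_gap: 0.0538
```

Request:
{"fn": "servo_tool", "kwargs": {"deltas": [{"dx": 0,"dy": 0,"dz": 0,"ax": 0,"ay": 0,"az": 0},{"dx": 0,"dy": 0,"dz": 0,"ax": 0,"ay": 0,"az": 0},{"dx": 0,"dy": 0,"dz": 0,"ax": 0,"ay": 0,"az": 0},{"dx": 0,"dy": 0,"dz": 0,"ax": 0,"ay": 0,"az": 0}], "claw": -0.1}}

```text
time: 13.72
tool_pos: [0.4955, -0.0824, 0.0926]
tcp_rot: [-1.567, -0.065, 0.063]
force: [-1.6, 10.5, 7.9]
finger_gap: 0.0474
```

Request:
{"fn": "servo_tool", "kwargs": {"deltas": [{"dx": 0,"dy": 0,"dz": 0,"ax": 0,"ay": 0,"az": 0},{"dx": 0,"dy": 0,"dz": 0,"ax": 0,"ay": 0,"az": 0},{"dx": 0,"dy": 0,"dz": 0,"ax": 0,"ay": 0,"az": 0},{"dx": 0,"dy": 0,"dz": 0,"ax": 0,"ay": 0,"az": 0}], "claw": 0.06}}

```text
time: 14.05
tool_pos: [0.4956, -0.082, 0.0929]
tcp_rot: [-1.567, -0.065, 0.063]
force: [-2.8, 12.0, 11.5]
finger_gap: 0.0402
```

```bash
python3 -c "
from h import *
plan([.4945,-.0828,.091],94.7)
im,ci=snap('wrist','w16'); crop(im,370,140,550,320,4,'pics/xw16.png')"
```

```text
t 14.05 p [ 0.4956 -0.082   0.0929] head 94.66 gap 0.0402 F [-2.8 12.  11.5]
 d [-0.0046  0.0076 -0.0028] a [-0.004  -0.0008  0.0022] rows 0.1 0.02935023226634167
```

View pics/xw16.png

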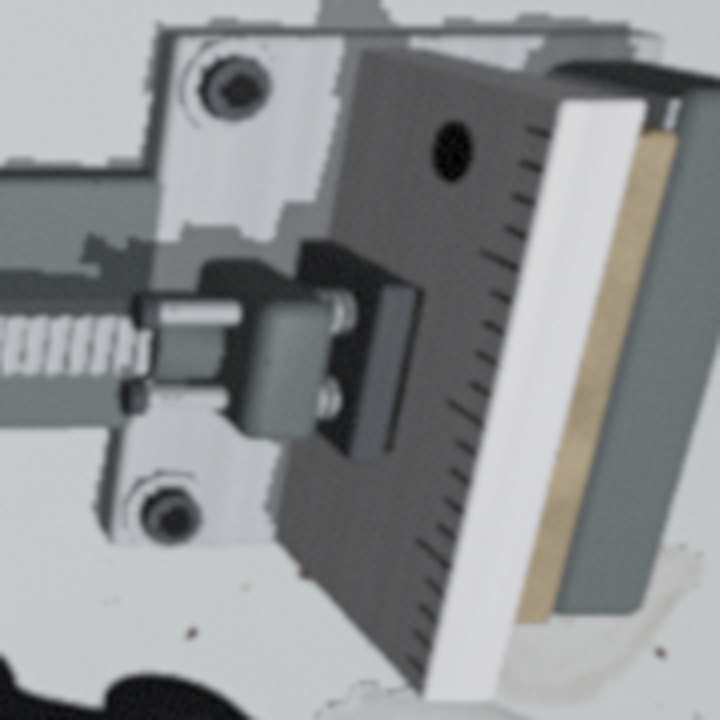

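View pics/w16.png

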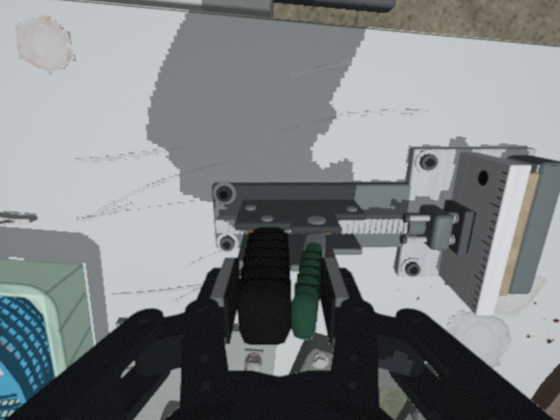

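```bash
python3 -c "
from h import *
a=cv2.imread('pics/w14.png')[195:265,395:495];b=cv2.imread('pics/w16.png')[195:265,395:495]
cv2.imwrite('pics/cmp.png',np.vstack([cv2.resize(i,None,fx=4,fy=4,interpolation=cv2.INTER_CUBIC) for i in (a,b)]))
cv2.imwrite('pics/cmp.png',cv2.resize(cv2.imread('pics/cmp.png'),None,fx=1,fy=1))
s=cv2.imread('pics/w14.png');
for y in (215,222,232,240):
  print(y,cv2.cvtColor(a,6)[y-195,20:90].tolist()); print(y,cv2.cvtColor(b,6)[y-195,20:90].tolist())
"
```

```text
215 [84, 85, 84, 85, 83, 71, 53, 45, 40, 38, 46, 47, 47, 46, 57, 58, 62, 61, 62, 64, 61, 60, 57, 59, 64, 64, 81, 92, 89, 99, 121, 116, 108, 123, 122, 106, 119, 121, 104, 114, 113, 68, 33, 27, 32, 30, 30, 41, 60, 83, 89, 91, 90, 91, 93, 89, 77, 53, 50, 73, 85, 88, 85, 86, 88, 87, 85, 87, 87, 87]
215 [107, 102, 104, 101, 105, 105, 104, 105, 106, 105, 106, 101, 104, 99, 78, 51, 43, 39, 40, 45, 47, 50, 53, 59, 67, 69, 64, 66, 66, 67, 69, 69, 65, 67, 69, 78, 81, 80, 99, 119, 113, 104, 110, 83, 45, 29, 27, 27, 30, 45, 68, 85, 92, 92, 90, 86, 90, 87, 68, 42, 53, 75, 86, 86, 85, 86, 87, 86, 87, 86]
222 [100, 92, 78, 62, 60, 54, 45, 41, 42, 45, 62, 80, 93, 105, 118, 127, 131, 131, 128, 126, 125, 123, 122, 122, 118, 117, 116, 112, 112, 131, 143, 128, 131, 142, 124, 123, 138, 120, 107, 116, 96, 54, 28, 29, 30, 34, 50, 76, 85, 89, 91, 89, 89, 91, 83, 68, 49, 61, 82, 85, 86, 86, 88, 86, 87, 86, 87, 87, 87, 89]
222 [110, 109, 107, 109, 106, 105, 104, 104, 101, 98, 86, 60, 48, 47, 45, 40, 38, 39, 52, 63, 79, 92, 104, 117, 124, 127, 130, 126, 126, 125, 123, 121, 119, 117, 116, 116, 111, 123, 136, 12
[... 665 characters left out ...]
9, 80, 53, 40, 66, 83, 88, 86, 85, 85, 88, 87, 87, 86, 86, 87, 86]
240 [183, 183, 158, 95, 44, 42, 43, 59, 77, 91, 101, 112, 117, 120, 120, 118, 118, 117, 116, 116, 114, 117, 115, 114, 106, 102, 123, 137, 126, 142, 158, 130, 141, 157, 132, 141, 157, 117, 56, 26, 33, 30, 43, 63, 83, 87, 89, 89, 87, 90, 91, 77, 51, 51, 72, 87, 86, 84, 85, 87, 88, 86, 91, 87, 83, 73, 73, 80, 87, 89]
240 [183, 185, 185, 187, 187, 186, 187, 187, 187, 186, 175, 138, 73, 40, 40, 46, 62, 79, 94, 103, 109, 118, 119, 119, 118, 117, 115, 117, 115, 116, 115, 113, 111, 110, 129, 157, 155, 133, 145, 137, 77, 28, 28, 33, 48, 69, 81, 90, 89, 88, 88, 87, 83, 63, 44, 58, 82, 86, 86, 86, 85, 86, 88, 86, 88, 84, 76, 63, 66, 82]
```

View pics/cmp.png

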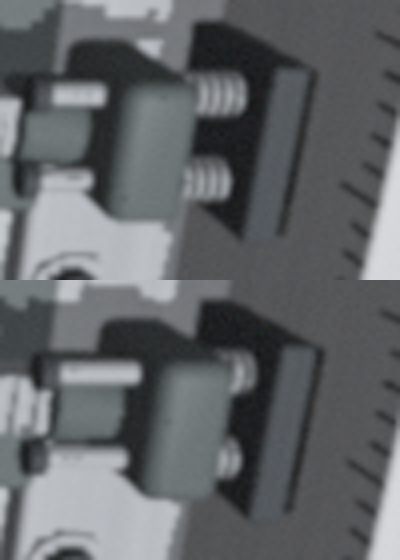

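Request:
{"fn": "servo_tool", "kwargs": {"deltas": [{"dx": 0,"dy": 0,"dz": 0,"ax": 0,"ay": 0,"az": 0},{"dx": 0,"dy": 0,"dz": 0,"ax": 0,"ay": 0,"az": 0},{"dx": 0,"dy": 0,"dz": 0,"ax": 0,"ay": 0,"az": 0},{"dx": 0,"dy": 0,"dz": 0,"ax": 0,"ay": 0,"az": 0},{"dx": 0,"dy": 0,"dz": 0,"ax": 0,"ay": 0,"az": 0},{"dx": 0,"dy": 0,"dz": 0,"ax": 0,"ay": 0,"az": 0}]}}

```text
time: 14.6
tool_pos: [0.4956, -0.082, 0.0929]
tcp_rot: [-1.567, -0.065, 0.063]
force: [-3.4, 12.8, 11.3]
finger_gap: 0.0405
```

```bash
python3 -c "
from h import *
plan([.4945,-.0828,.091],94.7)
im,ci=snap('wrist','w17'); crop(im,370,140,560,320,4,'pics/xw17.png')
for q,z in [((566,102),.062),((426,697),.062),((646,100),.062),((496,697),.062),((365,50),.01),((280,540),.01),((553,612),.043),((548,622),.044)]: print(q,z,cl(ray('wrist',(369.6+q[0]/4,139.6+q[1]/4),z,ci)))"
```

```text
t 14.6 p [ 0.4956 -0.082   0.0929] head 94.66 gap 0.0405 F [-3.4 12.8 11.3]
 d [-0.0046  0.0076 -0.0027] a [-0.004  -0.0009  0.0023] rows 0.1 0.029263605619301022
(566, 102) 0.062 [-48.6 -33.5]
(426, 697) 0.062 [ 50.6 -33.3]
(646, 100) 0.062 [-48.8 -22.4]
(496, 697) 0.062 [ 50.6 -21.7]
(365, 50) 0.01 [-48.1 -32.9]
(280, 540) 0.01 [ 51.7 -31.9]
(553, 612) 0.043 [47.   0.1]
(548, 622) 0.044 [48.4 -1.2]
```

View pics/xw17.png

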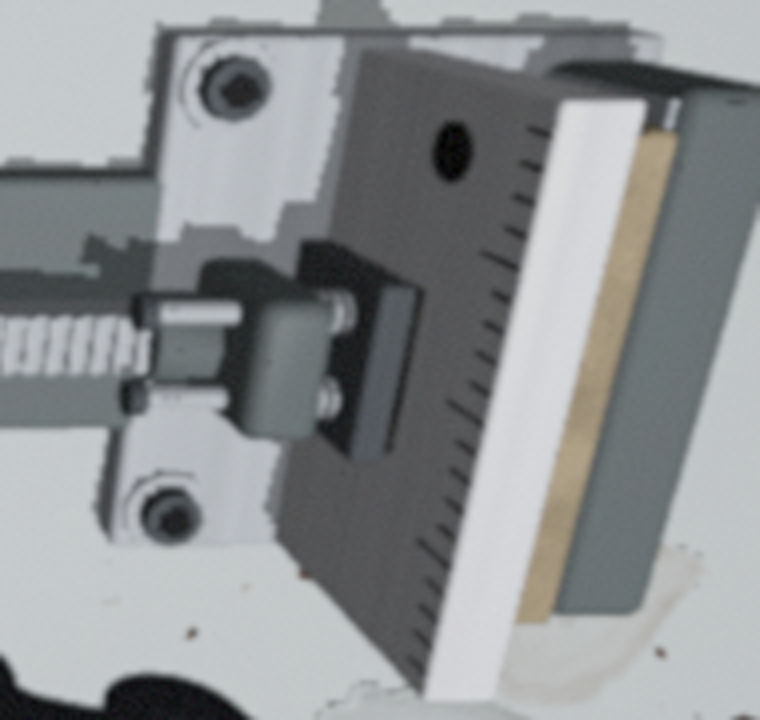

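```bash
python3 -c "
from rig import arm
print(arm.close_job())"
```

```text
the job is handed in; nothing more can be done
None
```

The job is handed in at about 14.6 s of the 58 s allowed, with the trigger still held squeezed. It reports no verdict, so what follows is only my own checks.

**What I did:** I set the straightedge on the bed against the stone's free face, easing the stone about 1 mm toward the fixed jaw, and let go. I then gave three full squeeze-and-release strokes and a slower fourth squeeze, which I kept held.

**Last checks from the wrist camera:**
- **Straightedge:** it stands upright and flush, centred on the stone to about 2 mm (measured just before placing). Its front face is about 33 mm from the fixed jaw, which is the stone plus the straightedge with no gap left.
- **Pad:** pressed in about 4.5 mm by comparing pictures, with readings from about 4 to 5 mm. That is inside the 3 to 8 mm window and means roughly 9 N on the straightedge.
- **Trigger hold:** the wrist reads about 12.8 N along the bar, steady over the last half second, with the finger gap steady at 40 mm.

**Disagreements and gaps:**
- The wrist force rose by only about 3 to 4 N over an unloaded squeeze, a little less than the 4.5 N expected from the pad estimate.
- The first stroke looked like about 10 mm of jaw travel instead of the 8 mm stated. The later full strokes measured 7 to 8 mm.
- I never measured the contact forces directly. I also did not check the bystanders separately, but I never moved the arm near them.

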